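# Change the latch tongue in the clamping fixture and screw it down

### The job

Slide the bent latch tongue out of the clamping fixture and leave it lying in the scrap tray, then lay the fresh straight tongue in its place, tail under the clamp bar and up against the stop. Turn the knurled thumbscrew clockwise until it seats and the resistance rises, then stop and let go without forcing it further. Leave the brass bushes and the mallet head where they are.

Things in the scene. Friction and masses are not known exactly. Their poses are not given: they have to be found in the camera images.
- fixture: Grey iron fixture fixed to the bench: plate 240 x 110 x 20 mm, origin mid underside, x along it to its clamp tower end, z up. Tower 60 mm wide, 78 mm high, at x = 58 to 104 mm, over a 9 mm high cross stop with its face at x = 60 mm. Two 9 mm high guides, 37 mm apart with flared mouths, at x = 2 to 58 mm, lead the tail to the stop. The -x end is open.
- nest (a point): Point on the fixture plate's top face (20 mm above the bench, at x = -20 mm, y = 0 of the fixture) where the origin of a tongue lies when its tail is against the stop; axes as the fixture's.
- clamp_bar: Flat steel bar 74 x 30 x 12 mm, origin mid underside, at x = 24 to 98 mm of the fixture, over a seated tongue's tail. The screw drives it straight down: underside 17.5 mm above the plate at 0 rad (its highest), 2.5 mm less per rad, on the 10 mm tail at 3.0 rad. So tongues go in and out level below it, slid at least 40 mm along the fixture's x.
- thumbscrew (a joint): Thumbscrew angle, rad: 0 fully open, grows clockwise seen from above, starts at 0 to 0.9. Turns freely against 0.25 N m (a little more when turned fast) and stays where left. The bar meets the tail at 3.0; from there resistance rises about 1.4 N m per rad. Stop at 3.1 to 3.5: let go, it stays put or springs back to about 3.17. Past 3.7 it is over-tightened.
- thumbscrew_grip (a point): Middle of the thumbscrew's knurled round steel head on its vertical axis, 104 mm above the bench, at x = 81 mm, y = 0 of the fixture. Head 45 mm in diameter, 28 mm high (88 to 116 mm above the bench), 10 mm clear above the tower; it does not rise or sink.
- bent_tongue: Bent dark steel tongue about 155 mm long, 32 mm wide, about 0.5 kg. Origin on the underside below the middle of its lug, x to the tail, z up. Lug (grip across it): x = -28 to 28 mm, 28 mm high, full width. Tail: to x = 80 mm, 10 mm thick. Nose: to about x = -80 mm, 14 mm thick, kinked sideways about 30 degrees. Starts in the fixture, tail under the bar.
- fresh_tongue: Straight light grey zinc tongue 160 mm long, 32 mm wide, about 0.45 kg, lying flat on the bench. Origin and axes as on the bent one: lug x = -28 to 28 mm, 28 mm high; tail to x = 80 mm, 10 mm thick; nose to x = -80 mm, 14 mm thick, bevelled to 6 mm at the tip. A dark pin hole in the lug's top lies 12 mm off its middle, towards the tail.
- fresh_tail (a point): Middle of the fresh tongue's tail end, at its underside (x = 80 mm of the tongue).
- scrap_tray: Open steel tray fixed to the bench, 250 mm (x) x 180 mm (y) outside, 40 mm high, walls and floor about 4 to 5 mm thick; origin at the middle of its underside.
- bush_a: Standing brass pin bush, 68 mm high, flange 48 mm in diameter at the foot, 36 mm above; origin at the middle of its foot. Not to be disturbed.
- bush_b: A second brass pin bush, the same. Not to be disturbed.
- mallet_head: Green rubber mallet head without handle, a drum 100 mm long (along its x) and 60 mm in diameter, lying on the bench; origin at the middle of its underside. Not to be disturbed.
Mind the look-alikes: they are no part of the job. Of the things that look like the fresh_tongue, take the one that is farthest from the robot's base at the start.

How it is judged:
On the way, in this order (a step that is already met when the one before it is completed fails the run):
1. the bent tongue lies let go in the scrap tray, the thumbscrew still open (x of bent_tongue in the frame of scrap_tray between -0.11 and 0.11 m and y of bent_tongue in the frame of scrap_tray between -0.08 and 0.08 m and z of bent_tongue in the frame of scrap_tray below 0.03 m and contact force between the fingers and bent_tongue below 0.2 N and value of joint thumbscrew below 2 rad), for 0.2 s.
2. the fresh tongue lies in the fixture, tail under the open clamp bar and within 6 mm of the stop (x of fresh_tail in the frame of fixture above 0.054 m and y of fresh_tail in the frame of fixture between -0.005 and 0.005 m and z of fresh_tongue in the frame of fixture below 0.023 m and angle between the x axis of fresh_tongue and the x axis of fixture, either way round below 0.1 rad and contact force between the fingers and fresh_tongue below 0.2 N and value of joint thumbscrew below 2.8 rad), for 0.1 s.
3. the thumbscrew is turned until it seats (past 3.05 rad) (value of joint thumbscrew above 3.05 rad), for 0.1 s.
At the end, for the whole second after the job is handed in: Fresh tongue flat in the fixture (3 mm), tail within 6 mm of the stop, 5 mm of the middle and 0.1 rad of its axis, held by the clamp bar with over 5 N, thumbscrew above 3.03 rad; bent tongue in the scrap tray; both at rest (x of fresh_tail in the frame of fixture above 0.054 m and y of fresh_tail in the frame of fixture between -0.005 and 0.005 m and z of fresh_tongue in the frame of fixture below 0.023 m and angle between the x axis of fresh_tongue and the x axis of fixture, either way round below 0.1 rad and value of joint thumbscrew above 3.03 rad and contact force between clamp_bar and fresh_tongue above 5 N and linear speed of each of fresh_tongue, bent_tongue below 0.01 m/s and x of bent_tongue in the frame of scrap_tray between -0.11 and 0.11 m and y of bent_tongue in the frame of scrap_tray between -0.08 and 0.08 m and z of bent_tongue in the frame of scrap_tray below 0.03 m); the robot touches nothing.
It fails at once if the thumbscrew is over-tightened (past 3.7 rad) (value of joint thumbscrew above 3.7 rad).
It fails at once if a bush or the mallet head is shifted by more than 20 mm (distance of any of bush_a, bush_b, mallet_head from where it was at the start of the episode above 0.02 m).
It fails at once if the clamp bar is screwed down on the bent tongue (contact force between clamp_bar and bent_tongue above 15 N).
It also fails if it takes over 72 s, if anything falls off the work surface, if the arm or the gripper's body presses on something with over 40 N, if the wrist force passes 120 N, or if a joint passes its speed limit or range.

### The arm

A 6-joint arm with a two-finger parallel gripper is mounted at the origin on the work surface. World frame = base frame: x ahead of the robot, y to its left, z up, the work surface at z = 0. Lengths are in m, angles in rad, forces in N, time in s.
With the tool pointing down it reaches from about 0.375 to 0.9 m from the base axis. Payload 3.1 kg.
Tool frame: the origin (TCP) lies at the very end of the fingers, on their centre line; the grasp point (between the pads) lies robot.grasp_offset behind it (robot.grasp_offset is the distance from the TCP to the grasp point, in m); z points along the fingers, y is the direction in which the jaws open and shut (so a half turn about z gives the same grasp; the last joint's range is limited). The gripper opens to 87 mm and grips with 3 to 60 N. Pads are 19 mm wide; open, the fingers measure 117 mm over their backs; the gripper's body (75 mm by 190 mm) begins 51 mm behind the grasp point.
Start: joints at [1.121, 0.527, 1.433, -0, 1.181, -0.178], TCP at [0.168, 0.602, 0.223] pointing down, gripper open.
Joint ranges: [-3.08, 3.08], [-0.75, 2.2], [0.22, 2.44], [-1.43, 4.57], [0, 2.65], [-2.85, 2.85]. Speed limits (rad/s): [2.79, 2.79, 3.14, 3.14, 3.14, 3.14].

### API

Orientations are given as a unit quaternion [x, y, z, w].
In Python, from rig import robot gives the robot as it stands.
- The arm moves only by the tool drive_tool, never from a script. Its argument "targets" is one flat list of numbers, 6 for each row, row after row: the shift along the tool's x, y, z in cm, then the turn, a rotation vector about the tool's x, y, z in degrees. A call has 1 to 12 rows; each row is the pose to reach, as a shift and turn from the pose commanded when the call began, along the tool's axes at that moment; what a row does not reach only later rows make up. A row lasts 1/12 s, in which the tool goes at most 41.7 mm and 7.16 degrees, less where a joint would pass 70% of its speed; a pose out of reach is approached as far as the arm can. A call with a gripper value outside its range is refused whole. "grip" is the gripper command: -1 is fully open, 1 is shut, values between are in proportion, set as the call begins (left out, the last holds). The fingers move at their own pace and stop on an object; "squeeze" is the grip in N (left out, the last holds). Time passes only in rows, so rows that repeat a pose let the fingers close. It gives the time, the measured TCP pose, the force and the opening at its end, in the units of the state.
- robot.get_obs(): the state, without advancing time (a new reading comes with each control period).
- robot.camera(name): name is "side" or "top" or "wrist"; returns (picture, depth): 480x640x3 uint8, red, green, blue; 480x640 float32, m along the optical axis (not along the pixel's ray), 0 where there is no reading.
- robot.calibration(name): a dict with "mtx" (3x3 intrinsics, pixels), "R" (3x3) and "t" (3): a world point X has camera coordinates R X + t; the wrist camera has in their place "hand_eye" (4x4, takes a point from camera to tool coordinates, whose origin is the TCP and whose axes are the flange's). Camera axes: x right, y down, z forward; pixel columns grow to the right and rows downward; lengths in m; the calibration is good to about 2 mm. A picture is of the moment at which its call begins: read the wrist's pose just before it. calibration takes no time and is no camera call.
- robot.hand_in(): hands the job in, once; it reports no verdict.
The state is a dict: "time": time; "q": joint angles; "joint_velocities": joint speeds; "joint_torque": joint torques, N m; "position": TCP position; "tool_rot": TCP orientation; "ft_force": force on the tool from outside, world axes, zero at the start; "moment": the same for the moment, N m; "grip_width": finger opening in m.
Only numpy, scipy, OpenCV 4.12 (cv2) and the standard library are available. Lean on these libraries where they do the work, as an engineer would, in place of code of your own. Each camera call takes 0.05 s, during which the arm holds its last target.

## Working session

There is one attempt and no reset: what is moved stays moved. The work goes in short steps, Python scripts to look and compute and a tool call to move; the robot and the scene stay as the last step left them, time stands still between calls to the robot, and variables do not carry over. Pictures are saved under pics/ and viewed, and the job is handed in when it is done.

Besides the shell and the picture viewer there is one more tool, called after "Call:" as name(argument=value, ...) on one line, values as JSON. drive_tool: Moves the arm, as the interface text tells. Its arguments: {"type":"object","properties":{"targets":{"type":"array","items":{"type":"number"}},"grip":{"type":"number"},"squeeze":{"type":"number"}},"required":["targets"]}

```bash
mkdir -p pics; ls
cat > h.py <<'E'
import numpy as np,cv2
from rig import robot
from scipy.spatial.transform import Rotation as Rn
def shot(n,f):
    im,d=robot.camera(n); cv2.imwrite('pics/'+f+'.png',im[:,:,::-1]); np.save('pics/'+f+'.npy',d); return im,d
E
python3 - <<'E'
from h import *
o=robot.get_obs(); print(o['time'],o['position'],o['tool_rot'],o['grip_width'],robot.grasp_offset)
for n in ['top','side']:
    shot(n,n+'0'); c=robot.calibration(n); print(n,c['mtx'].round(1).tolist(),c['R'].round(4).tolist(),c['t'])
print(robot.calibration('wrist'))
E
```

```text
pics
0.0 [0.16744861 0.60137659 0.22154579] [ 1.35472291e-01  9.90780505e-01 -1.07001137e-03 -3.23995963e-04] 0.08674035245188386 0.0187
top [[479.8, 0.0, 317.2], [0.0, 479.8, 243.4], [0.0, 0.0, 1.0]] [[-0.0133, -0.9999, -0.0048], [-0.9983, 0.0135, -0.0571], [0.0571, 0.004, -0.9984]] [0.00270925 0.52288101 1.16039272]
side [[575.8, 0.0, 327.6], [0.0, 575.8, 238.0], [0.0, 0.0, 1.0]] [[0.7565, -0.6539, 0.013], [-0.4322, -0.5147, -0.7405], [0.4909, 0.5545, -0.672]] [-0.40239541  0.27225372  0.97208812]
{'mtx': array([[377.84024738,   0.        , 317.65250999],
       [  0.        , 377.84024738, 237.78877375],
       [  0.        ,   0.        ,   1.        ]]), 'hand_eye': array([[-6.92331787e-04, -9.60408443e-01, -2.78594946e-01,
         7.72344095e-02],
       [ 9.99998716e-01, -1.06748820e-03,  1.19490243e-03,
         1.83798515e-04],
       [-1.44499120e-03, -2.78593761e-01,  9.60407949e-01,
        -1.61837709e-01],
       [ 0.00000000e+00,  0.00000000e+00,  0.00000000e+00,
         1.00000000e+00]])}
```

View pics/top0.png

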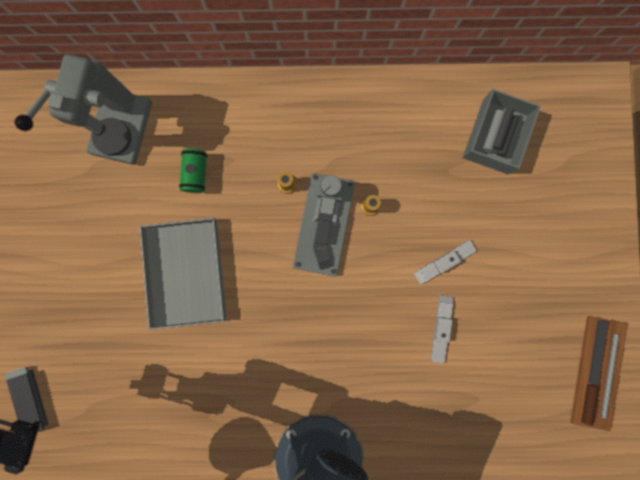

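View pics/side0.png

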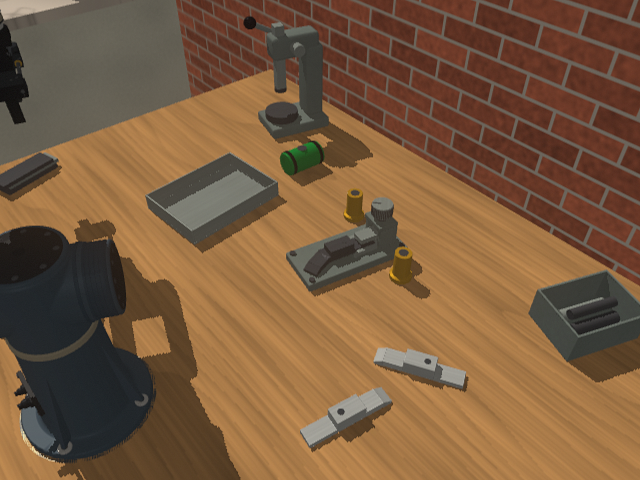

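```bash
cat >> h.py <<'E'
def ray(n,u,v,z):
    c=robot.calibration(n);R=np.array(c['R']);t=np.array(c['t']);C=-R.T@t
    d=R.T@np.linalg.inv(c['mtx'])@np.array([u,v,1.]);return C+d*(z-C[2])/d[2]
def pt(n,u,v,D):
    c=robot.calibration(n);R=np.array(c['R']);t=np.array(c['t'])
    return R.T@(np.linalg.inv(c['mtx'])@np.array([u,v,1.])*D-t)
E
python3 - <<'E'
from h import *
im=cv2.imread('pics/top0.png')
cv2.imwrite('pics/a.png',cv2.resize(im[150:300,260:420],None,fx=5,fy=4*1.25/1.25*1,interpolation=cv2.INTER_CUBIC)[:600] if 0 else cv2.resize(im[160:290,270:400],(600,600),interpolation=cv2.INTER_CUBIC))
cv2.imwrite('pics/b.png',cv2.resize(im[230:370,400:540],(600,600),interpolation=cv2.INTER_CUBIC))
im=cv2.imread('pics/side0.png')
cv2.imwrite('pics/c.png',cv2.resize(im[180:310,270:440],(784,600),interpolation=cv2.INTER_CUBIC))
E
```

```text
(no output)
```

View pics/a.png

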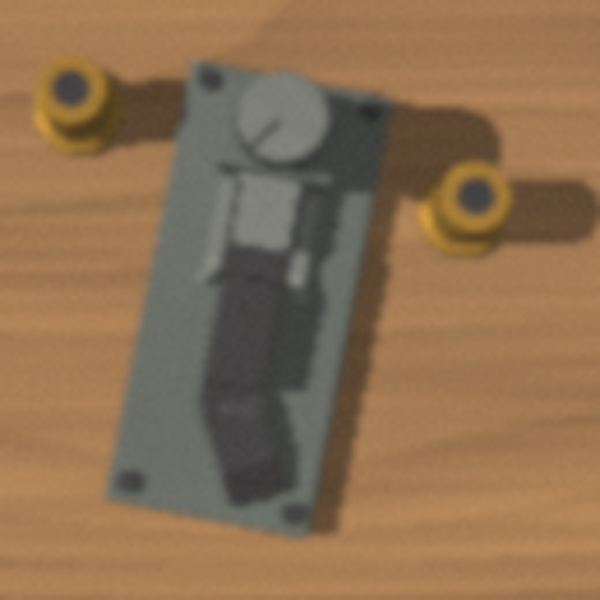

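View pics/b.png

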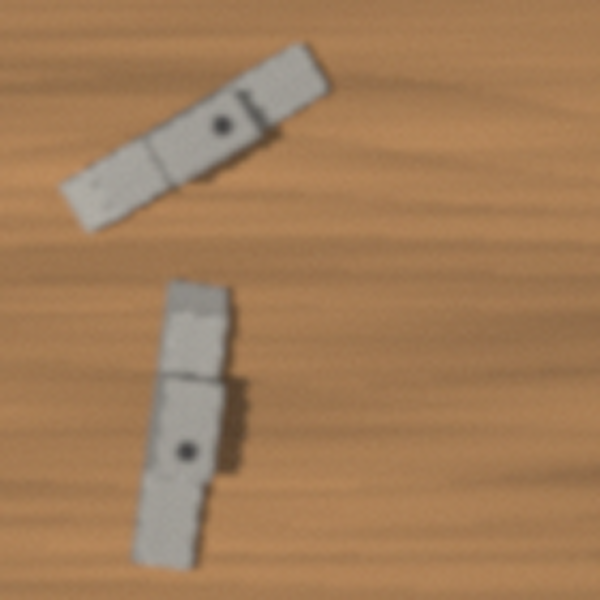

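View pics/c.png

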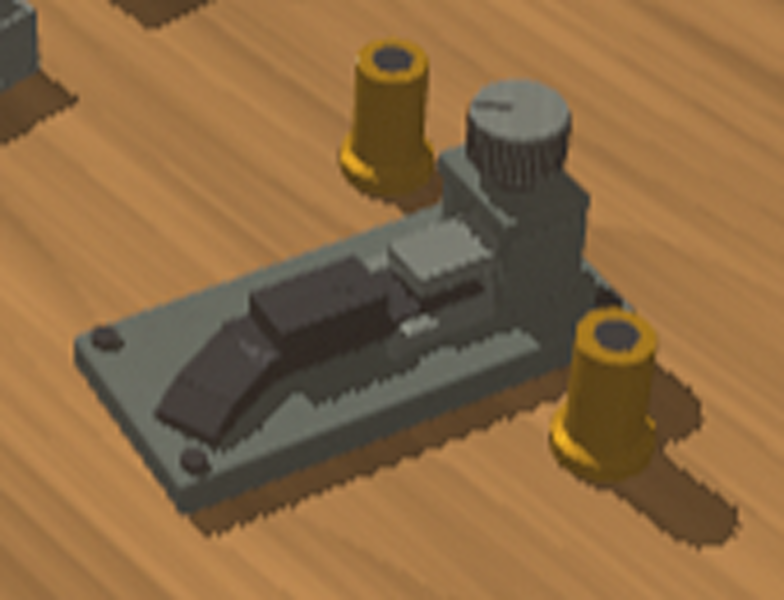

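Run:
```python
from h import *
s=130/600
P=lambda x,y,z:ray('top',270+(x+.5)*s-.5,160+(y+.5)*s-.5,z)
c=[P(195,62,.02),P(390,98,.02),P(308,535,.02),P(108,498,.02)]
c=np.array(c);print(c.round(4)); print(np.linalg.norm(np.diff(c[[0,1,2,3,0]],axis=0),axis=1)); m=c.mean(0);print('fix',m)
dx=c[0]+c[1]-c[2]-c[3];print('yaw',np.arctan2(dx[1],dx[0])*57.3)
print('knob',P(283,118,.116), 'bushA',P(70,88,.068),'B',P(475,195,.068))
s=140/600
B=lambda x,y,z:ray('top',400+(x+.5)*s-.5,230+(y+.5)*s-.5,z)
h=B(222,125,.028);print('hole',h); a=B(318,68,.01);b=B(76,208,.01);print(a,b,np.linalg.norm(a-b))
T=lambda u,v,z:ray('top',u,v,z)
t=np.array([T(142,227,.04),T(214,219,.04),T(225,320,.04),T(150,327,.04)]);print(t.round(3),t.mean(0))
print('mallet',T(193,171,.06))
# depth check
d=np.load('pics/top0.npy')
for u,v in [(447,258),(325,226),(185,270),(331,186),(310,255),(335,246)]: print((u,v),pt('top',u,v,d[v,u]).round(3))
```

```text
[[ 0.6961  0.0065  0.02  ]
 [ 0.6753 -0.0971  0.02  ]
 [ 0.4438 -0.0498  0.02  ]
 [ 0.4647  0.0553  0.02  ]]
[0.10561646 0.2362546  0.10713775 0.23655029]
fix [ 0.56999583 -0.02128589  0.02      ]
yaw -11.720390965921181
knob [ 0.64815871 -0.03742417  0.116     ] bushA [0.67376716 0.06986605 0.068     ] B [ 0.61586245 -0.13581392  0.068     ]
hole [ 0.48057216 -0.32797888  0.028     ]
[ 0.51286433 -0.38880859  0.01      ] [ 0.43469773 -0.24828283  0.01      ] 0.16080268992718363
[[0.567 0.417 0.04 ]
 [0.584 0.243 0.04 ]
 [0.342 0.217 0.04 ]
 [0.328 0.396 0.04 ]] [0.4550518  0.31816622 0.04      ]
mallet [0.6968579 0.2886509 0.06     ]
(447, 258) [ 0.483 -0.317  0.028]
(325, 226) [ 0.562 -0.024  0.047]
(185, 270) [0.462 0.321 0.009]
(331, 186) [ 0.646 -0.038  0.115]
(310, 255) [0.495 0.014 0.017]
(335, 246) [ 0.516 -0.048  0.02 ]
```

```bash
cat >> h.py <<'E'
def wrap(a): return (a+180)%360-180
def mv(p,yaw,full=False):
    o=robot.get_obs();R=Rn.from_quat(o['tool_rot']).as_matrix();d=R.T@(np.array(p)-o['position'])
    Rt=Rn.from_euler('z',yaw,degrees=True).as_matrix()@np.diag([1,-1,-1.])
    rv=Rn.from_matrix(R.T@Rt).as_rotvec(degrees=True)
    print('cm',(d*100).round(2),'deg',rv.round(2),'rows>=',round(np.linalg.norm(d)/.0417,1),'t',o['time'])
E
python3 -c "
from h import *
mv([.53,-.013,.25],168.3)"
```

```text
cm [-51.42 -49.46  -2.75] deg [-0.11 -0.02 -3.87] rows>= 17.1 t 0.1
```

Call:
drive_tool(targets=[-2, -2, -0.2, 0, 0, 0, -5, -5, -0.3, 0, 0, 0, -8, -7.7, -0.6, 0, 0, 0, -11, -10.6, -0.8, 0, 0, -1, -14, -13.5, -1, 0, 0, -1, -17, -16.4, -1.2, 0, 0, -1, -20, -19.2, -1.5, 0, 0, -2, -23, -22.1, -1.7, 0, 0, -2, -26, -25, -1.9, 0, 0, -2, -29, -27.9, -2.1, 0, 0, -2, -32, -30.8, -2.3, 0, 0, -3, -35, -33.7, -2.4, 0, 0, -3.9])

```text
time: 1.1
position: [0.4146, 0.182, 0.2467]
tool_rot: [0.101, 0.995, 0.0, 0.0]
ft_force: [0.4, 0.2, 0.3]
grip_width: 0.0868
```

Call:
drive_tool(targets=[-3, -2.9, 0, 0, 0, 0, -6, -5.8, -0.1, 0, 0, 0, -9, -8.7, -0.1, 0, 0, 0, -12, -11.6, -0.2, 0, 0, 0, -15, -14.3, -0.3, 0, 0, 0, -16.5, -15.2, -0.3, 0, 0, 0, -16.5, -15.2, -0.3, 0, 0, 0, -16.5, -15.2, -0.3, 0, 0, 0])

```text
time: 1.77
position: [0.5448, 0.001, 0.2488]
tool_rot: [0.103, 0.995, 0.0, -0.001]
ft_force: [-0.5, 0.7, -0.0]
grip_width: 0.0868
```

Run:
```python
from h import *
o=robot.get_obs();print({k:np.round(v,4) for k,v in o.items()})
shot('wrist','w1'); np.savez('pics/w1pose',p=o['position'],q=o['tool_rot'])
```

```text
{'time': np.float64(1.7667), 'q': array([-2.0360e-01,  3.8890e-01,  1.6024e+00,  5.0000e-04,  1.1523e+00,
       -1.5688e+00]), 'joint_velocities': array([ 0.0371, -0.0214,  0.0464,  0.0043,  0.0103,  0.0005]), 'joint_torque': array([-1.12600e+00, -3.65703e+01, -1.82044e+01, -1.16700e-01,
       -8.19000e-02, -1.79000e-02]), 'position': array([0.5448, 0.001 , 0.2488]), 'tool_rot': array([ 1.027e-01,  9.947e-01,  3.000e-04, -1.000e-03]), 'ft_force': array([-0.4737,  0.7299, -0.0084]), 'moment': array([-0.0639,  0.0497, -0.0122]), 'grip_width': np.float64(0.0868)}
```

View pics/w1.png

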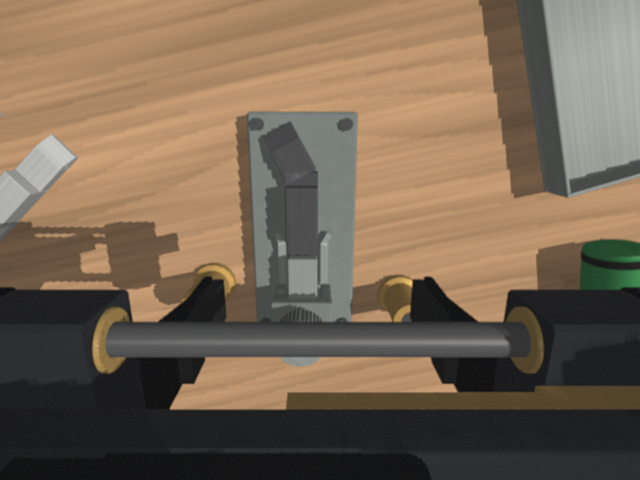

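```bash
cat >> h.py <<'E'
def wray(pose,u,v,z):
    c=robot.calibration('wrist');H=np.array(c['hand_eye']);R=Rn.from_quat(pose['q']).as_matrix()
    C=R@H[:3,3]+pose['p'];d=R@H[:3,:3]@np.linalg.inv(c['mtx'])@np.array([u,v,1.]);return C+d*(z-C[2])/d[2]
def wpt(pose,u,v,D):
    c=robot.calibration('wrist');H=np.array(c['hand_eye']);R=Rn.from_quat(pose['q']).as_matrix()
    return R@(H[:3,:3]@(np.linalg.inv(c['mtx'])@np.array([u,v,1.])*D)+H[:3,3])+pose['p']
E
python3 - <<'E'
from h import *
im=cv2.imread('pics/w1.png');d=np.load('pics/w1.npy');po=np.load('pics/w1pose.npz')
hsv=cv2.cvtColor(im,cv2.COLOR_BGR2HSV)
# edges along rows: left/right edge by largest channel diff R-B
rb=im[:,:,2].astype(float)-im[:,:,0]
rb=cv2.GaussianBlur(rb,(0,0),1)
def cross(a,th=25):
    i=np.where((a[:-1]>th)!=(a[1:]>th))[0]; return [k+(a[k]-th)/(a[k]-a[k+1]) for k in i]
L=[];Rr=[];T=[]
for v in range(135,260,6):
    c=cross(rb[v,225:380]); xs=[225+x for x in c]
    r=[x for x in xs if 345<x<365]
    if r: Rr.append((r[-1],v))
    l=[x for x in xs if 238<x<262]
    if l: L.append((l[-1],v))
for u in range(262,345,5):
    c=[100+x for x in cross(rb[100:130,u])]
    if c: T.append((u,c[0]))
for n,a in (('L',L),('R',Rr),('T',T)):
    a=np.array(a);print(n,len(a),a[0],a[-1]); w=np.array([wray(po,u,v,.02)[:2] for u,v in a])
    vx,vy,x0,y0=cv2.fitLine(w.astype(np.float32),cv2.DIST_HUBER,0,.01,.01).ravel()
    res=np.abs((w[:,0]-x0)*vy-(w[:,1]-y0)*vx).max()
    print(n,(x0,y0),np.degrees(np.arctan2(vy,vx)),res)
for u,v in [(302,180),(302,220),(303,275),(340,200),(290,150),(560,240)]: print((u,v),wpt(po,u,v,d[v,u]).round(4))
cv2.imwrite('pics/w1z.png',cv2.resize(im[100:340,200:400],(667,800)[:2] if 0 else (500,600),interpolation=cv2.INTER_CUBIC))
E
```

```text
L 21 [247.15960079 135.        ] [252.78221519 255.        ]
L (np.float32(0.5035582), np.float32(-0.06147775)) -12.016522 0.00019441669029887382
R 21 [356.07399697 135.        ] [352.55382519 255.        ]
R (np.float32(0.5462154), np.float32(0.040654823)) -11.918579 9.59256596399366e-05
T 17 [262.         111.78940526] [342.         112.03134959]
T (np.float32(0.45193028), np.float32(0.011131832)) 78.031586 0.00010380290171826002
(302, 180) [ 0.514  -0.0076  0.0353]
(302, 220) [ 0.5506 -0.0151  0.0492]
(303, 275) [ 0.608  -0.0268  0.0476]
(340, 200) [0.5447 0.0259 0.0185]
(290, 150) [ 0.4835 -0.0129  0.0325]
(560, 240) [0.6441 0.2613 0.0011]
```

View pics/w1z.png

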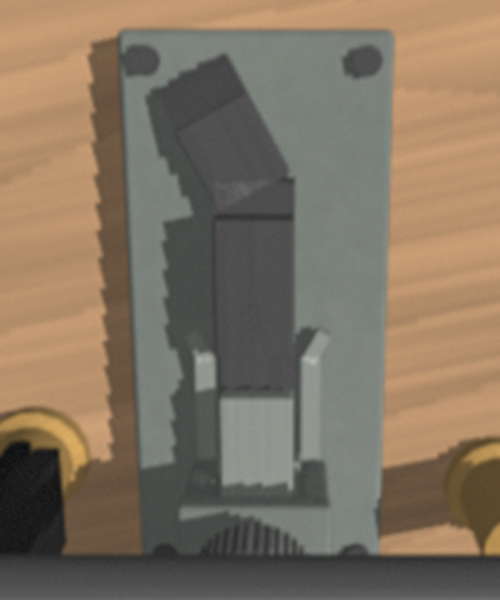

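Run:
```python
from h import *
po=np.load('pics/w1pose.npz')
F=np.array([.568,-.0196]);y=np.radians(-12);t=np.array([np.cos(y),np.sin(y)]);n=np.array([-t[1],t[0]])
Z=lambda a,b,z:wray(po,200+(a+.5)/2.5-.5,100+(b+.5)/2.5-.5,z)
for a,b,z in [(216,217,.048),(294,217,.048),(218,388,.048),(294,388,.048),(255,302,.048),(221,395,.0475),(293,395,.0475),(194,352,.029),(214,352,.029),(303,352,.029),(322,352,.029)]:
    w=Z(a,b,z)[:2];print((a,b),w.round(4),'fix',((w-F)@t).round(4),((w-F)@n).round(4))
mv([.5484,-.0154,.12],168.0)
mv([.5484,-.0154,.026],168.0)
```

```text
(216, 217) [ 0.5155 -0.023 ] fix -0.0507 -0.0143
(294, 217) [0.5216 0.0063] fix -0.0507 0.0157
(218, 388) [ 0.5832 -0.038 ] fix 0.0187 -0.0149
(294, 388) [ 0.5895 -0.0079] fix 0.0186 0.0159
(255, 302) [ 0.5513 -0.0156] fix -0.0171 0.0004
(221, 395) [ 0.5865 -0.0376] fix 0.0218 -0.0138
(293, 395) [ 0.5925 -0.009 ] fix 0.0218 0.0155
(194, 352) [ 0.5715 -0.0472] fix 0.0091 -0.0263
(214, 352) [ 0.5732 -0.0389] fix 0.0091 -0.0178
(303, 352) [ 0.5809 -0.0022] fix 0.009 0.0197
(322, 352) [0.5826 0.0056] fix 0.009 0.0277
cm [-0.84 -1.62 12.88] deg [ 0.03 -0.16  0.3 ] rows>= 3.1 t 1.8167
cm [-0.86 -1.63 22.28] deg [ 0.03 -0.16  0.3 ] rows>= 5.4 t 1.8167
```

Run:
```python
from h import *
mv([.5446,-.0140,.1],168.0)
mv([.5446,-.0140,.025],168.0)
```

```text
cm [-0.44 -1.56 14.88] deg [ 0.03 -0.16  0.3 ] rows>= 3.6 t 1.8167
cm [-0.46 -1.57 22.38] deg [ 0.03 -0.16  0.3 ] rows>= 5.4 t 1.8167
```

Call:
drive_tool(targets=[-0.2, -0.7, 2, 0, 0, 0, -0.4, -1.5, 5, 0, -0.1, 0.2, -0.5, -1.6, 8, 0, -0.2, 0.3, -0.5, -1.6, 11.5, 0, -0.2, 0.3, -0.5, -1.6, 15, 0, -0.2, 0.3, -0.5, -1.6, 17, 0, -0.2, 0.3, -0.5, -1.6, 18, 0, -0.2, 0.3, -0.5, -1.6, 18, 0, -0.2, 0.3], grip=-1)

```text
time: 2.48
position: [0.5441, -0.0133, 0.0677]
tool_rot: [0.103, 0.995, 0.0, -0.001]
ft_force: [-0.2, -0.0, 0.4]
grip_width: 0.0871
```

Run:
```python
from h import *
mv([.5446,-.0140,.025],168.0)
shot('wrist','w2')
```

```text
cm [-0.07 -0.06  4.26] deg [ 0.02 -0.13  0.13] rows>= 1.0 t 2.4833
```

View pics/w2.png

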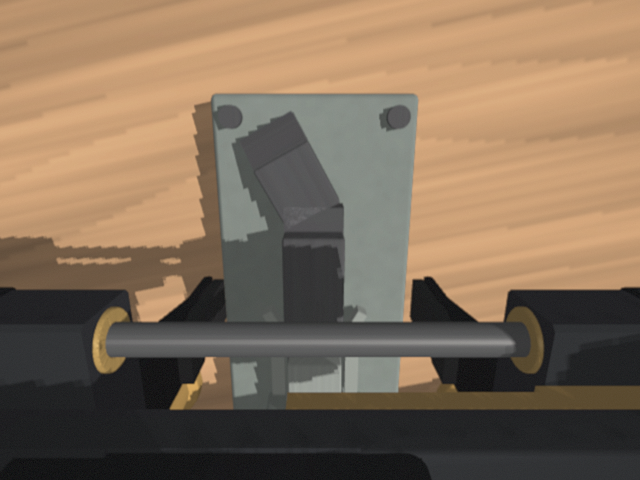

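Call:
drive_tool(targets=[0, 0, 1.5, 0, -0.1, 0.1, -0.1, -0.1, 3, 0, -0.1, 0.1, -0.1, -0.1, 4, 0, -0.1, 0.1, -0.1, -0.1, 4.2, 0, -0.1, 0.1, -0.1, -0.1, 4.2, 0, -0.1, 0.1])

```text
time: 2.95
position: [0.5478, -0.0161, 0.0281]
tool_rot: [0.105, 0.994, -0.0, 0.003]
ft_force: [0.2, 0.3, -0.1]
grip_width: 0.0874
```

Call:
drive_tool(targets=[0, 0, 0, 0, 0, 0, 0, 0, 0, 0, 0, 0, 0, 0, 0, 0, 0, 0, 0, 0, 0, 0, 0, 0, 0, 0, 0, 0, 0, 0, 0, 0, 0, 0, 0, 0, 0, 0, 0, 0, 0, 0], grip=1, squeeze=40)

```text
time: 3.53
position: [0.5476, -0.0163, 0.0276]
tool_rot: [0.105, 0.994, -0.0, 0.003]
ft_force: [-0.0, -0.0, -0.3]
grip_width: 0.0484
```

Call:
drive_tool(targets=[0, 0, 0, 0, 0, 0, 0, 0, 0, 0, 0, 0, 0, 0, 0, 0, 0, 0, 0, 0, 0, 0, 0, 0, 0, 0, 0, 0, 0, 0])

```text
time: 3.95
position: [0.5475, -0.0163, 0.0275]
tool_rot: [0.105, 0.994, -0.0, 0.003]
ft_force: [-0.6, -0.6, -0.2]
grip_width: 0.032
```

Run:
```python
from h import *
o=robot.get_obs();print({k:np.round(v,4) for k,v in o.items()})
mv([.5446,-.0140,.025],168.0)
```

```text
{'time': np.float64(3.95), 'q': array([-2.3390e-01,  7.2500e-01,  1.7700e+00,  1.0000e-04,  6.4150e-01,
       -1.5941e+00]), 'joint_velocities': array([ 0.0015, -0.0001,  0.0005,  0.0004,  0.0007, -0.0001]), 'joint_torque': array([ 1.00100e-01, -4.26807e+01, -8.02270e+00,  2.30000e-02,
        5.16000e-02,  2.23000e-02]), 'position': array([ 0.5475, -0.0163,  0.0275]), 'tool_rot': array([ 1.051e-01,  9.945e-01, -3.000e-04,  2.500e-03]), 'ft_force': array([-0.5986, -0.5996, -0.1825]), 'moment': array([-0.0103,  0.0447,  0.0769]), 'grip_width': np.float64(0.032)}
cm [0.34 0.16 0.25] deg [-0.    0.29 -0.07] rows>= 0.1 t 3.95
```

Call:
drive_tool(targets=[0, 0, -0.1, 0, 0, 0, 0.5, 0, -0.15, 0, 0, 0, 1.2, 0, -0.15, 0, 0, 0, 2.2, 0, -0.15, 0, 0, 0, 3.2, 0, -0.15, 0, 0, 0, 4.2, 0, -0.15, 0, 0, 0, 5.4, 0, -0.15, 0, 0, 0, 6.6, 0, -0.2, 0, 0, 0, 7.8, 0, -0.3, 0, 0, 0, 8.5, 0, -0.5, 0, 0, 0, 8.5, 0, -1, 0, 0, 0, 8.5, 0, -1.5, 0, 0, 0])

```text
time: 4.95
position: [0.4641, 0.0016, 0.0424]
tool_rot: [0.105, 0.994, -0.0, 0.003]
ft_force: [0.7, 0.3, -5.7]
grip_width: 0.0317
```

Run:
```python
from h import *
shot('side','s2');shot('top','t2')
mv([.455,.318,.20],168.0)
im=cv2.imread('pics/top0.png');cv2.imwrite('pics/tr.png',cv2.resize(im[205:340,130:240],(488,600),interpolation=cv2.INTER_CUBIC))
```

```text
cm [  7.6   30.76 -15.76] deg [-0.01  0.56 -0.07] rows>= 8.5 t 5.05
```

View pics/s2.png

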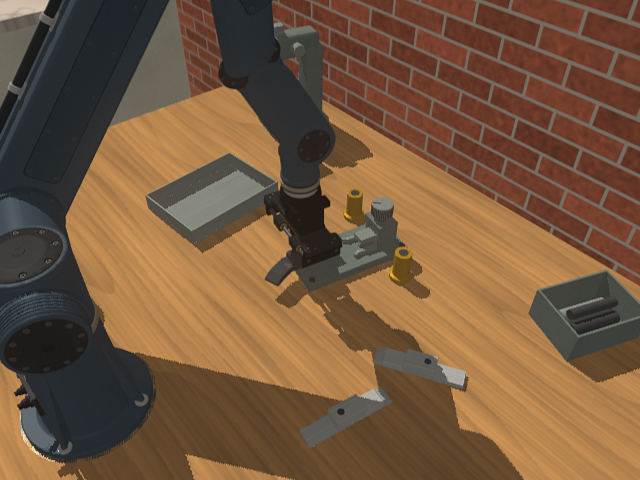

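View pics/tr.png

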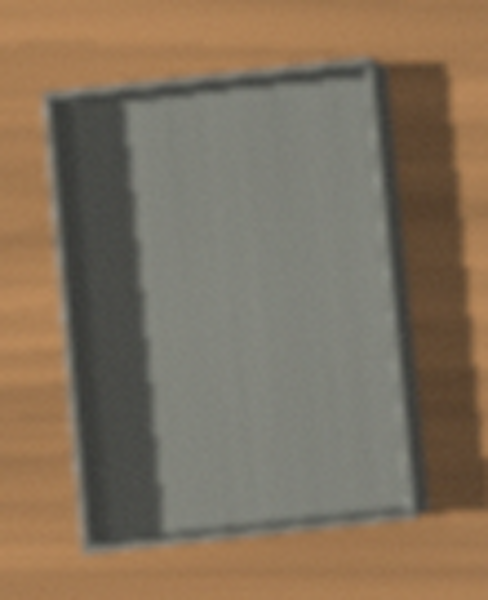

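Run:
```python
from h import *
mv([.455,.318,.12],185.5)
```

```text
cm [ 7.68 30.76 -7.76] deg [ -0.09   0.55 -17.57] rows>= 7.8 t 5.05
```

Call:
drive_tool(targets=[0.3, 0.7, -2, 0, 0, 0, 0.6, 2.7, -4.5, 0, 0.1, -1, 1.4, 5.7, -6.5, 0, 0.1, -3, 2.2, 8.7, -7.5, 0, 0.2, -5, 3, 11.7, -7.8, 0, 0.2, -7, 3.8, 14.7, -7.8, 0, 0.3, -9, 4.6, 17.7, -7.8, 0, 0.3, -11, 5.4, 20.7, -7.8, 0, 0.4, -13, 6.2, 23.7, -7.8, 0, 0.5, -15, 6.9, 26.7, -7.8, 0, 0.5, -16.5, 7.4, 29, -7.8, 0, 0.5, -17.5, 7.7, 30.5, -7.8, 0, 0.5, -17.5])

```text
time: 6.05
position: [0.453, 0.319, 0.1199]
tool_rot: [-0.049, 0.999, 0.001, -0.001]
ft_force: [-0.2, -0.3, -5.6]
grip_width: 0.0319
```

Call:
drive_tool(targets=[0, 0.2, 1, 0, 0, 0, 0, 0.2, 3, 0, 0, 0, 0, 0.2, 5, 0, 0, 0, 0, 0.2, 7, 0, 0, 0, 0, 0.2, 8.5, 0, 0, 0, 0, 0.2, 9, 0, 0, 0, 0, 0.2, 9, 0, 0, 0])

```text
time: 6.63
position: [0.4511, 0.3169, 0.028]
tool_rot: [-0.047, 0.999, -0.001, -0.003]
ft_force: [0.1, -0.2, -5.6]
grip_width: 0.0318
```

Run:
```python
from h import *
o=robot.get_obs();print({k:np.round(v,4) for k,v in o.items()})
mv([.455,.318,.013],185.5)
shot('side','s3')
```

```text
{'time': np.float64(6.6333), 'q': array([ 4.0920e-01,  7.2910e-01,  1.7514e+00,  1.1000e-03,  6.6820e-01,
       -1.2566e+00]), 'joint_velocities': array([ 0.0038, -0.0396, -0.019 ,  0.0012,  0.0159,  0.    ]), 'joint_torque': array([-5.46000e-02, -4.52373e+01, -9.13120e+00, -7.00000e-03,
        3.60000e-03, -1.30000e-03]), 'position': array([0.4511, 0.3169, 0.028 ]), 'tool_rot': array([-4.700e-02,  9.989e-01, -9.000e-04, -3.500e-03]), 'ft_force': array([ 0.134 , -0.1572, -5.5541]), 'moment': array([-0.001 ,  0.0051, -0.0044]), 'grip_width': np.float64(0.0318)}
cm [-0.4   0.08  1.5 ] deg [-0.09 -0.4  -0.11] rows>= 0.4 t 6.6333
```

View pics/s3.png

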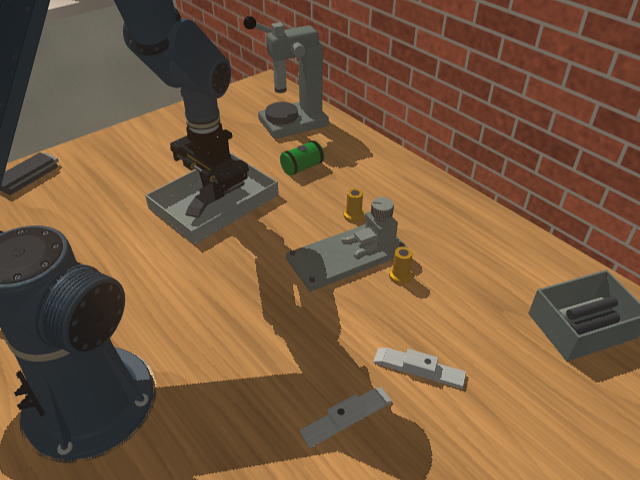

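Over the tray, well centred. Lower and release.

Call:
drive_tool(targets=[-0.2, 0.1, 0.6, 0, -0.2, 0, -0.4, 0.1, 1.1, 0, -0.4, 0, -0.4, 0.1, 1.4, 0, -0.4, 0, -0.4, 0.1, 1.4, 0, -0.4, 0, -0.4, 0.1, 1.4, 0, -0.4, 0])

```text
time: 7.1
position: [0.4558, 0.3193, 0.0158]
tool_rot: [-0.047, 0.999, -0.0, 0.002]
ft_force: [-0.2, 0.5, -5.6]
grip_width: 0.0317
```

Call:
drive_tool(targets=[0, 0, 0, 0, 0, 0, 0, 0, 0, 0, 0, 0, 0, 0, 0, 0, 0, 0, 0, 0, 0, 0, 0, 0, 0, 0, 0, 0, 0, 0, 0, 0, 0, 0, 0, 0, 0, 0, 0, 0, 0, 0, 0, 0, 0, 0, 0, 0], grip=-0.2)

```text
time: 7.77
position: [0.4558, 0.3193, 0.0157]
tool_rot: [-0.047, 0.999, -0.0, 0.002]
ft_force: [-0.1, -0.4, 0.4]
grip_width: 0.052
```

Call:
drive_tool(targets=[0, 0, -1.5, 0, 0, 0, 0, 0, -4.5, 0, 0, 0, 0, 0, -8, 0, 0, 0, 0, 0, -12, 0, 0, 0, 0, 0, -16, 0, 0, 0, 0, 0, -18, 0, 0, 0, 0, 0, -18, 0, 0, 0])

```text
time: 8.35
position: [0.4583, 0.3208, 0.2012]
tool_rot: [-0.047, 0.999, 0.002, 0.007]
ft_force: [0.5, 0.0, 0.2]
grip_width: 0.0525
```

Run:
```python
from h import *
o=robot.get_obs();shot('wrist','w3'); np.savez('pics/w3pose',p=o['position'],q=o['tool_rot'])
mv([.478,-.32,.22],168)
```

```text
cm [  3.93 -63.91  -2.3 ] deg [ 0.19  0.53 17.44] rows>= 15.4 t 8.4
```

View pics/w3.png

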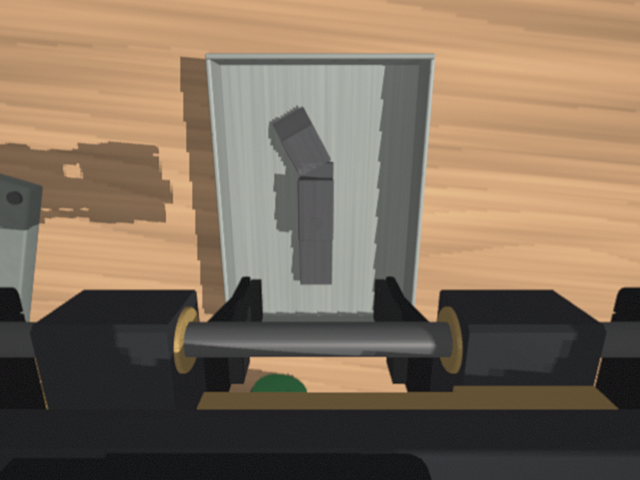

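Run:
```python
from h import *
mv([.494,-.352,.22],119)
```

```text
cm [  2.64 -67.25  -2.3 ] deg [ 0.41  0.43 66.44] rows>= 16.1 t 8.4
```

Call:
drive_tool(targets=[0.1, -2, -0.5, 0, 0, 1, 0.2, -5, -1, 0, 0, 4, 0.3, -8.5, -1.5, 0, 0, 8, 0.4, -12.2, -2, 0, 0, 12, 0.6, -16, -2.3, 0.1, 0.1, 16, 0.8, -20, -2.3, 0.2, 0.2, 21, 1, -24, -2.3, 0.2, 0.2, 26, 1.2, -28, -2.3, 0.3, 0.3, 31, 1.4, -32, -2.3, 0.3, 0.3, 36, 1.6, -36, -2.3, 0.3, 0.3, 41, 1.8, -40, -2.3, 0.3, 0.3, 46, 2, -44, -2.3, 0.3, 0.3, 51])

```text
time: 9.4
position: [0.4753, -0.122, 0.2169]
tool_rot: [0.389, 0.921, -0.002, -0.003]
ft_force: [0.4, 0.4, -0.1]
grip_width: 0.0519
```

Run:
```python
from h import *
mv([.494,-.352,.22],119)
```

```text
cm [-17.8  -14.68  -0.31] deg [-0.34 -0.19 15.16] rows>= 5.5 t 9.4
```

Call:
drive_tool(targets=[-3, -2.5, 0, 0, 0, 3, -6, -5, 0, 0, 0, 6, -9, -7.5, 0, 0, 0, 9, -12, -10, 0, 0, 0, 11, -15, -12.5, 0, 0, 0, 13, -17, -14, 0, 0, 0, 15, -17.8, -14.7, 0, 0, 0, 15, -17.8, -14.7, 0, 0, 0, 15, -17.8, -14.7, 0, 0, 0, 15], grip=-1)

```text
time: 10.15
position: [0.4954, -0.3492, 0.2176]
tool_rot: [0.504, 0.864, -0.001, -0.003]
ft_force: [-0.2, -0.2, -0.3]
grip_width: 0.0868
```

Run:
```python
from h import *
o=robot.get_obs();im,d=shot('wrist','w4'); np.savez('pics/w4pose',p=o['position'],q=o['tool_rot'])
print(o['position'],o['tool_rot'],o['joint_velocities'].round(3))
```

```text
[ 0.49539766 -0.34915127  0.21755948] [ 0.50433281  0.86350418 -0.00111402 -0.00277609] [ 0.028 -0.024  0.023  0.003  0.003  0.002]
```

View pics/w4.png

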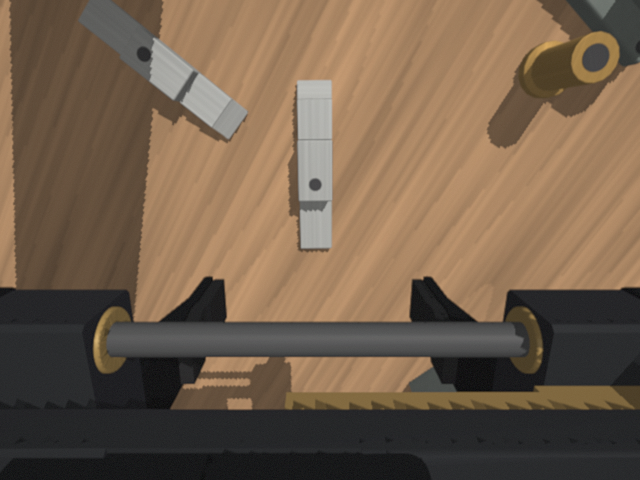

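Run:
```python
from h import *
im=cv2.imread('pics/w4.png');d=np.load('pics/w4.npy');po=np.load('pics/w4pose.npz')
rb=im[:,:,2].astype(float)-im[:,:,0]
m=((rb<15)).astype(np.uint8);m[:75]=0;m[255:]=0;m[:,:285]=0;m[:,345:]=0
m=cv2.bitwise_and(m,(im.max(2)>110).astype(np.uint8))
def edge(rows,z):
    L=[];R=[]
    for v in rows:
        x=np.where(m[v])[0];L.append(wray(po,x[0]-.5,v,z)[:2]);R.append(wray(po,x[-1]+.5,v,z)[:2])
    return np.array(L),np.array(R)
for nm,rows,z in [('lug',range(145,196,3),.028),('tail',range(212,244,3),.010),('nose',range(102,135,3),.014)]:
    L,R=edge(rows,z);c=(L+R)/2;vx,vy,x0,y0=cv2.fitLine(c.astype(np.float32),cv2.DIST_L2,0,.01,.01).ravel()
    print(nm,'w',np.linalg.norm(L-R,axis=1).mean().round(4),'mid',(x0,y0),'yaw',np.degrees(np.arctan2(vy,vx)))
for u,v,z in [(315,139,.028),(315,200.5,.028),(315,184,.028),(315,249,.005),(315,80,.004)]: print((u,v),wray(po,u,v,z).round(4))
for u,v in [(315,160),(315,225),(315,120),(260,200)]: print((u,v),wpt(po,u,v,d[v,u]).round(4))
# two-view hole height
c=robot.calibration('top');
a0=wray(po,315,184,0);a1=wray(po,315,184,.1)
s=140/600;u,v=400+222.5*s-.5,230+125.5*s-.5;b0=ray('top',u,v,0);b1=ray('top',u,v,.1)
da=(a1-a0);db=b1-b0
A=np.c_[da,-db];k=np.linalg.lstsq(A,b0-a0,rcond=None)[0];print('hole 2view',a0+k[0]*da,b0+k[1]*db)
```

```text
lug w 0.0314 mid (np.float32(0.4713251), np.float32(-0.31453922)) yaw -60.398266
tail w 0.0313 mid (np.float32(0.50073), np.float32(-0.36632612)) yaw -60.723846
nose w 0.0317 mid (np.float32(0.4482482), np.float32(-0.27459595)) yaw -58.579967
(315, 139) [ 0.4586 -0.2909  0.028 ]
(315, 200.5) [ 0.486  -0.3397  0.028 ]
(315, 184) [ 0.4785 -0.3262  0.028 ]
(315, 249) [ 0.5128 -0.388   0.005 ]
(315, 80) [ 0.4329 -0.2454  0.004 ]
(315, 160) [ 0.4677 -0.3071  0.0277]
(315, 225) [ 0.4998 -0.3646  0.0093]
(315, 120) [ 0.4503 -0.2764  0.0122]
(260, 200) [ 4.393e-01 -3.714e-01 -3.000e-04]
hole 2view [ 0.47800851 -0.32524092  0.03563115] [ 0.48040431 -0.32582311  0.03584246]
```

Run:
```python
from h import *
mv([.4725,-.316,.05],119.4)
```

```text
cm [ 3.89 -0.33 16.81] deg [-0.27 -0.2   0.09] rows>= 4.1 t 10.2
```

Call:
drive_tool(targets=[0.5, 0, 2, 0, 0, 0, 1.5, -0.1, 5, -0.1, -0.1, 0, 2.7, -0.2, 8.5, -0.2, -0.2, 0, 3.5, -0.3, 12, -0.3, -0.2, 0, 3.9, -0.3, 15, -0.3, -0.2, 0, 3.9, -0.3, 16.8, -0.3, -0.2, 0, 3.9, -0.3, 16.8, -0.3, -0.2, 0, 3.9, -0.3, 16.8, -0.3, -0.2, 0])

```text
time: 10.87
position: [0.4738, -0.3163, 0.0509]
tool_rot: [0.503, 0.864, -0.0, 0.001]
ft_force: [0.0, 0.7, 0.0]
grip_width: 0.0868
```

Run:
```python
from h import *
mv([.4725,-.316,.008],119.4)
o=robot.get_obs();print(o['joint_velocities'].round(3))
```

```text
cm [ 0.1  -0.1   4.29] deg [0.03 0.08 0.15] rows>= 1.0 t 10.8667
[-0.008 -0.038 -0.043 -0.    -0.001  0.003]
```

Call:
drive_tool(targets=[0, 0, 1.5, 0, 0, 0.1, 0.1, -0.1, 3, 0, 0, 0.1, 0.1, -0.1, 4, 0, 0, 0.1, 0.1, -0.1, 4.2, 0, 0, 0.1, 0.1, -0.1, 4.2, 0, 0, 0.1, 0.1, -0.1, 4.2, 0, 0, 0.1])

```text
time: 11.37
position: [0.4736, -0.3188, 0.0103]
tool_rot: [0.505, 0.863, -0.001, 0.003]
ft_force: [0.2, 0.3, 0.3]
grip_width: 0.0872
```

Run:
```python
from h import *
mv([.4725,-.316,.008],119.4)
o=robot.get_obs();print(o['joint_velocities'].round(3),o['ft_force'])
```

```text
cm [0.3  0.04 0.23] deg [ 0.09  0.36 -0.06] rows>= 0.1 t 11.3667
[-0.002 -0.003 -0.003  0.001 -0.002  0.001] [0.24903813 0.32352456 0.3467222 ]
```

Call:
drive_tool(targets=[0.2, 0, 0.1, 0, 0.3, 0, 0.3, 0, 0.2, 0, 0.3, 0, 0.3, 0, 0.2, 0, 0.3, 0])

```text
time: 11.62
position: [0.4714, -0.3157, 0.0077]
tool_rot: [0.505, 0.863, 0.001, 0.0]
ft_force: [-0.5, 0.5, 0.5]
grip_width: 0.0869
```

Call:
drive_tool(targets=[0, 0, 0, 0, 0, 0, 0, 0, 0, 0, 0, 0, 0, 0, 0, 0, 0, 0, 0, 0, 0, 0, 0, 0, 0, 0, 0, 0, 0, 0, 0, 0, 0, 0, 0, 0, 0, 0, 0, 0, 0, 0, 0, 0, 0, 0, 0, 0, 0, 0, 0, 0, 0, 0, 0, 0, 0, 0, 0, 0, 0, 0, 0, 0, 0, 0, 0, 0, 0, 0, 0, 0], grip=1, squeeze=40)

```text
time: 12.62
position: [0.4716, -0.3158, 0.0073]
tool_rot: [0.505, 0.863, 0.001, 0.0]
ft_force: [1.2, 0.4, -0.7]
grip_width: 0.0318
```

Run:
```python
from h import *
o=robot.get_obs();print(o['position'],o['tool_rot'],o['ft_force'],o['grip_width'])
```

```text
[ 0.47164449 -0.31575947  0.00728673] [5.05092044e-01 8.63065185e-01 7.10380382e-04 9.02211948e-05] [ 1.15362358  0.36582459 -0.66685904] 0.031832782636259584
```

Run:
```python
from h import *
mv([.478,-.0005,.12],168)
```

```text
cm [ 27.18  16.01 -11.23] deg [  0.08   0.   -48.67] rows>= 8.0 t 12.6167
```

Call:
drive_tool(targets=[0, 0, -2, 0, 0, 0, 0.8, 0.4, -5, 0, 0, 0, 2.8, 1.4, -8, 0, 0, -4, 5.6, 2.9, -10.5, 0, 0, -9, 8.5, 4.6, -11.2, 0, 0, -14, 11.4, 6.3, -11.2, 0, 0, -20, 14.3, 8, -11.2, 0, 0, -26, 17.2, 9.8, -11.2, 0, 0, -32, 20.1, 11.6, -11.2, 0, 0, -37, 23, 13.3, -11.2, 0, 0, -42, 25.5, 15, -11.2, 0, 0, -46, 27.1, 16, -11.2, 0, 0, -48.7])

```text
time: 13.62
position: [0.4761, 0.0018, 0.1188]
tool_rot: [0.102, 0.995, 0.001, -0.002]
ft_force: [-1.0, -0.8, -6.4]
grip_width: 0.0318
```

Call:
drive_tool(targets=[0, 0, 0.5, 0, 0, 0, 0, 0, 2, 0, 0, 0, 0, 0, 4, 0, 0, 0, 0, 0, 5, 0, 0, 0, 0, 0, 5, 0, 0, 0, 0, 0, 5, 0, 0, 0])

```text
time: 14.12
position: [0.4772, -0.0015, 0.0687]
tool_rot: [0.105, 0.995, 0.001, -0.001]
ft_force: [-0.4, 0.2, -5.9]
grip_width: 0.0315
```

Run:
```python
from h import *
o=robot.get_obs();print(o['position'],o['tool_rot'],o['ft_force'],o['grip_width'])
mv([.480,-.0009,.0300],168)
shot('side','s5');shot('top','t5');shot('wrist','w5'); np.savez('pics/w5pose',p=o['position'],q=o['tool_rot'])
im=cv2.imread('pics/side0.png')
im=cv2.imread('pics/s5.png');cv2.imwrite('pics/s5z.png',cv2.resize(im[180:310,270:440],(784,600),interpolation=cv2.INTER_CUBIC))
```

```text
[ 0.47715151 -0.00152275  0.06868399] [ 1.04632344e-01  9.94509815e-01  7.11259621e-04 -1.33955528e-03] [-0.42379871  0.18466925 -5.8767542 ] 0.03154432195592754
cm [-0.28  0.12  3.87] deg [ 0.07 -0.16 -0.01] rows>= 0.9 t 14.1167
```

View pics/w5.png

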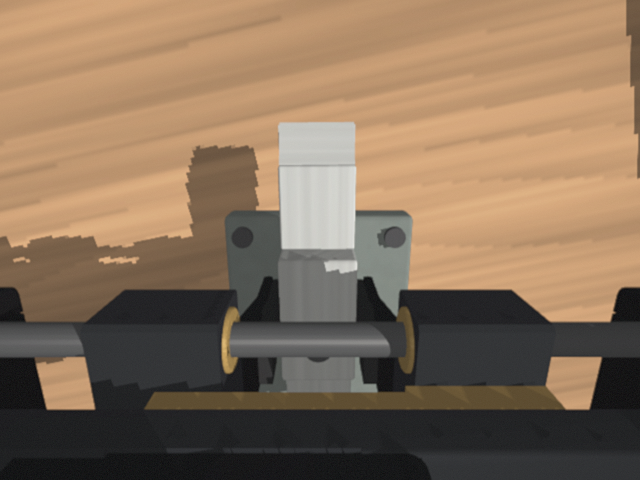

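View pics/s5z.png

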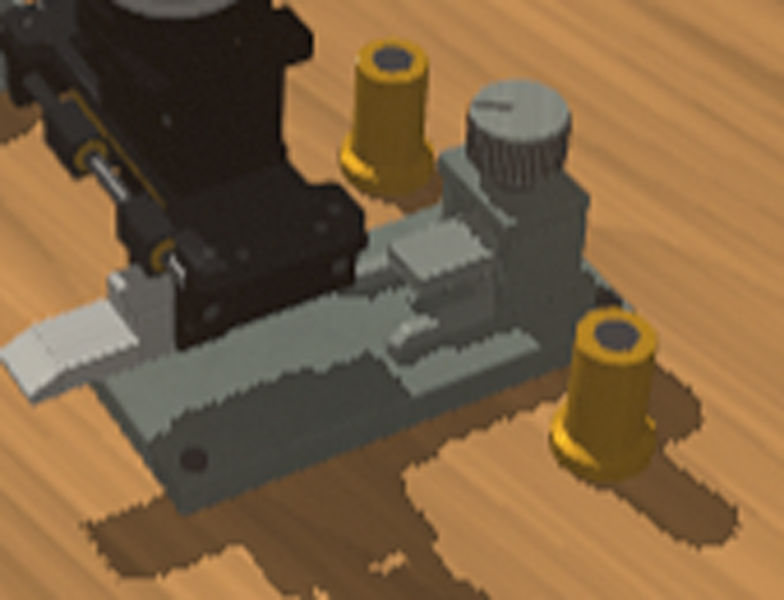

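Run:
```python
from h import *
im=cv2.imread('pics/w5.png');po=np.load('pics/w5pose.npz')
F=np.array([.568,-.0196]);y=np.radians(-12);t=np.array([np.cos(y),np.sin(y)]);n=np.array([-t[1],t[0]])
fx=lambda w:(np.round((w[:2]-F)@t,4),np.round((w[:2]-F)@n,4))
b=.0687-.0073
for u,v,z in [(229,240,.02),(411,240,.02),(320,211.5,.02),(279,200,b+.014),(355,200,b+.014),(279,240,b+.014),(356,240,b+.014),(279,290,b+.028),(356,290,b+.028),(318,250,b+.014),(317,123,b+.006)]:print((u,v),fx(wray(po,u,v,z)))
print(fx(po['p']))
cv2.imwrite('pics/w5z.png',cv2.resize(im[100:400,200:440],(480,600)))
```

```text
(229, 240) (np.float64(-0.1076), np.float64(-0.0522))
(411, 240) (np.float64(-0.1075), np.float64(0.0536))
(320, 211.5) (np.float64(-0.1244), np.float64(0.0007))
(279, 200) (np.float64(-0.1412), np.float64(-0.0168))
(355, 200) (np.float64(-0.1411), np.float64(0.0148))
(279, 240) (np.float64(-0.1238), np.float64(-0.0173))
(356, 240) (np.float64(-0.1238), np.float64(0.0157))
(279, 290) (np.float64(-0.1068), np.float64(-0.0165))
(356, 290) (np.float64(-0.1068), np.float64(0.0147))
(318, 250) (np.float64(-0.1193), np.float64(-0.0006))
(317, 123) (np.float64(-0.1719), np.float64(-0.001))
(np.float64(-0.0926), np.float64(-0.0012))
```

View pics/w5z.png

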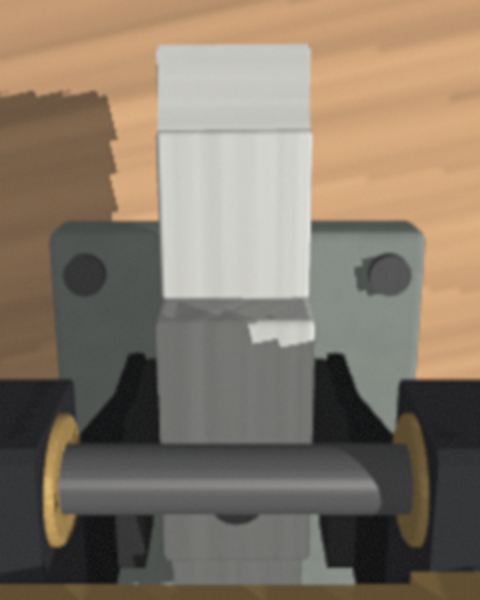

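Call:
drive_tool(targets=[-0.1, 0.1, 1.2, 0, 0, 0, -0.2, 0.2, 2.5, 0, -0.1, 0, -0.2, 0.2, 3.4, 0, -0.1, 0, -0.2, 0.2, 3.8, 0, -0.1, 0, -0.2, 0.2, 3.8, 0, -0.1, 0, -0.2, 0.2, 3.8, 0, -0.1, 0])

```text
time: 14.77
position: [0.4806, 0.0002, 0.0318]
tool_rot: [0.104, 0.995, 0.001, 0.001]
ft_force: [-0.3, 0.1, -6.5]
grip_width: 0.0318
```

```bash
cat >> h.py <<'E'
def st(tag):
    o=robot.get_obs();po=dict(p=o['position'],q=o['tool_rot']);im,d=shot('wrist',tag);np.savez('pics/'+tag+'pose',**po)
    F=np.array([.568,-.0196]);y=np.radians(-12);t=np.array([np.cos(y),np.sin(y)]);n=np.array([-t[1],t[0]])
    R=Rn.from_quat(po['q']).as_matrix()
    print('t',o['time'],'pos',o['position'].round(4),'fix',((o['position'][:2]-F)@t).round(4),((o['position'][:2]-F)@n).round(4),'yaw',np.degrees(np.arctan2(R[1,0],R[0,0])).round(2),'zax',R[:,2].round(4),'F',o['ft_force'].round(2),'M',o['moment'].round(3),'w',o['grip_width'].round(4),'q',o['q'].round(3))
E
python3 - <<'E'
from h import *
st('w6')
mv([.480,-.0009,.0300],168)
E
```

```text
Traceback (most recent call last):
  File "h.py", line 28, in st
    print('t',o['time'],'pos',o['position'].round(4),'fix',((o['position'][:2]-F)@t).round(4),((o['position'][:2]-F)@n).round(4),'yaw',np.degrees(np.arctan2(R[1,0],R[0,0])).round(2),'zax',R[:,2].round(4),'F',o['ft_force'].round(2),'M',o['moment'].round(3),'w',o['grip_width'].round(4),'q',o['q'].round(3))
                                                                                                                                                                                                                                                                    ^^^^^^^^^^^^^^^^^^^^^
AttributeError: 'float' object has no attribute 'round'
```

View pics/w6.png

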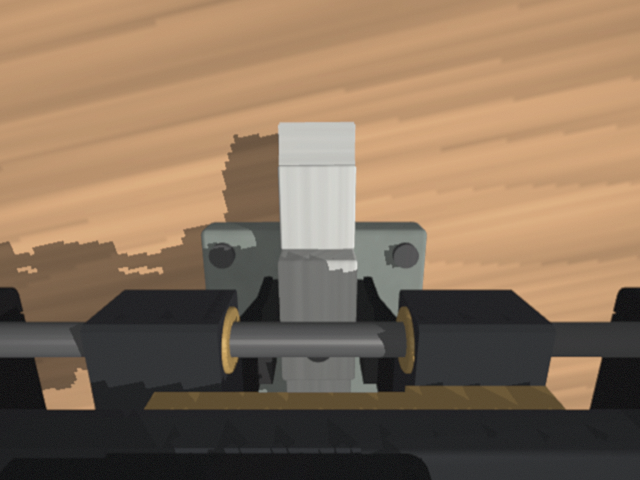

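Call:
drive_tool(targets=[0, 0, 0.2, 0, 0, 0, -0.5, -0.05, 0.25, 0, 0, 0, -1.2, -0.05, 0.25, 0, 0, 0, -2, -0.05, 0.25, 0, 0, 0, -2.7, -0.05, 0.25, 0, 0, 0, -3, -0.05, 0.25, 0, 0, 0, -3, -0.05, 0.25, 0, 0, 0])

```text
time: 15.4
position: [0.5119, -0.0069, 0.0294]
tool_rot: [0.104, 0.995, 0.0, 0.003]
ft_force: [0.0, 0.1, -6.4]
grip_width: 0.0316
```

```bash
sed -i "s/o\['grip_width'\].round(4)/round(float(o['grip_width']),4)/" h.py
python3 - <<'E'
from h import *
st('w7')
E
```

```text
t 15.4 pos [ 0.5119 -0.0069  0.0294] fix -0.0575 0.0007 yaw 168.02 zax [ 5.1e-03  1.0e-04 -1.0e+00] F [ 0.02  0.15 -6.41] M [-0.057 -0.051 -0.024] w 0.0316 q [-0.233  0.698  1.861  0.002  0.578 -1.597]
```

View pics/w7.png

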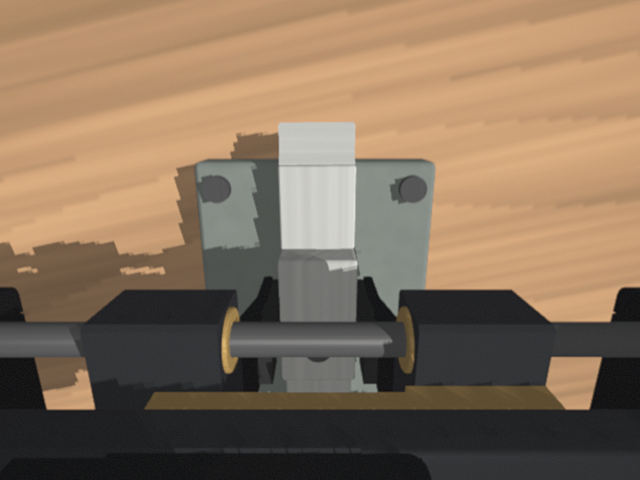

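Call:
drive_tool(targets=[-0.6, 0, 0.05, 0, 0.1, 0, -1.2, 0, 0.05, 0, 0.2, 0, -1.8, 0, 0.05, 0, 0.2, 0, -2.4, 0, 0.05, 0, 0.2, 0, -2.8, 0, 0.05, 0, 0.2, 0, -3, 0, 0.05, 0, 0.2, 0, -3, 0, 0.05, 0, 0.2, 0])

```text
time: 16.03
position: [0.54, -0.0128, 0.0288]
tool_rot: [0.104, 0.995, 0.001, -0.0]
ft_force: [1.2, -0.5, -6.8]
grip_width: 0.032
```

Run:
```python
from h import *
st('w8')
shot('side','s8');im=cv2.imread('pics/s8.png');cv2.imwrite('pics/s8z.png',cv2.resize(im[180:310,270:440],(784,600),interpolation=cv2.INTER_CUBIC))
```

```text
t 16.0333 pos [ 0.54   -0.0128  0.0288] fix -0.0288 0.0008 yaw 168.03 zax [-3.0e-04  1.3e-03 -1.0e+00] F [ 1.2  -0.48 -6.85] M [-0.008 -0.028  0.043] w 0.032 q [-0.231  0.718  1.785  0.002  0.639 -1.595]
```

View pics/s8z.png

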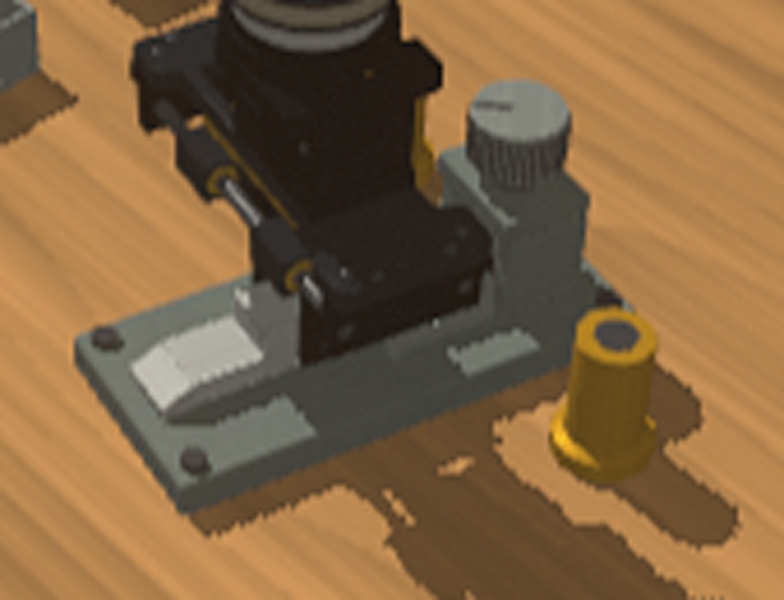

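Call:
drive_tool(targets=[-0.15, 0, 0, 0, 0, 0, -0.3, 0, 0, 0, 0, 0, -0.4, 0, 0, 0, 0, 0, -0.5, 0, 0, 0, 0, 0, -0.5, 0, 0, 0, 0, 0])

```text
time: 16.55
position: [0.5444, -0.0137, 0.0288]
tool_rot: [0.104, 0.995, 0.001, -0.0]
ft_force: [0.1, -0.1, -4.9]
grip_width: 0.0314
```

Call:
drive_tool(targets=[-0.1, 0, 0, 0, 0, 0, -0.2, 0, 0, 0, 0, 0, -0.2, 0, 0, 0, 0, 0])

```text
time: 16.8
position: [0.5464, -0.0141, 0.0288]
tool_rot: [0.104, 0.995, 0.001, -0.0]
ft_force: [0.4, -0.1, -5.9]
grip_width: 0.0318
```

Call:
drive_tool(targets=[-0.1, 0, 0, 0, 0, 0, -0.2, 0, 0, 0, 0, 0, -0.2, 0, 0, 0, 0, 0])

```text
time: 17.05
position: [0.5472, -0.0142, 0.0286]
tool_rot: [0.104, 0.995, 0.001, -0.002]
ft_force: [0.0, 1.2, -6.2]
grip_width: 0.0317
```

Call:
drive_tool(targets=[-0.1, 0, 0, 0, 0, 0, -0.2, 0, 0, 0, 0, 0, -0.2, 0, 0, 0, 0, 0])

```text
time: 17.3
position: [0.5473, -0.0142, 0.0284]
tool_rot: [0.104, 0.995, 0.001, -0.004]
ft_force: [-4.7, 1.6, -3.8]
grip_width: 0.0318
```

Call:
drive_tool(targets=[0.15, 0, 0, 0, 0, 0, 0.15, 0, 0.1, 0, 0, 0, 0.15, 0, 0.15, 0, 0, 0, 0.15, 0, 0.15, 0, 0, 0])

```text
time: 17.63
position: [0.5472, -0.0142, 0.0273]
tool_rot: [0.104, 0.995, 0.001, -0.002]
ft_force: [-5.0, 1.2, -2.2]
grip_width: 0.0316
```

Run:
```python
from h import *
st('w9')
```

```text
t 17.6333 pos [ 0.5472 -0.0142  0.0273] fix -0.0214 0.0009 yaw 168.03 zax [-0.0037  0.0021 -1.    ] F [-5.    1.2  -2.15] M [ 0.163  0.727 -0.072] w 0.0316 q [-0.231  0.727  1.764  0.002  0.655 -1.594]
```

Call:
drive_tool(targets=[0.05, 0, 0.05, 0, 0, 0, 0.05, 0, 0.05, 0, 0, 0])

```text
time: 17.85
position: [0.5472, -0.0142, 0.0273]
tool_rot: [0.104, 0.995, 0.001, -0.001]
ft_force: [-4.5, 1.2, 1.7]
grip_width: 0.0315
```

Call:
drive_tool(targets=[0, 0, 0, 0, 0, 0, 0, 0, 0, 0, 0, 0, 0, 0, 0, 0, 0, 0, 0, 0, 0, 0, 0, 0, 0, 0, 0, 0, 0, 0, 0, 0, 0, 0, 0, 0, 0, 0, 0, 0, 0, 0], grip=-0.1)

```text
time: 18.43
position: [0.5483, -0.0146, 0.0269]
tool_rot: [0.104, 0.995, 0.001, -0.0]
ft_force: [-0.3, -0.5, -0.9]
grip_width: 0.0479
```

Run:
```python
from h import *
st('w10')
mv([.5446,-.0140,.22],168)
```

```text
t 18.4333 pos [ 0.5483 -0.0146  0.0269] fix -0.0203 0.0008 yaw 168.03 zax [-4.0e-04  1.4e-03 -1.0e+00] F [-0.27 -0.48 -0.94] M [-0.028  0.001  0.014] w 0.0479 q [-0.231  0.728  1.764  0.002  0.651 -1.594]
cm [  0.38   0.   -19.32] deg [ 0.07 -0.05  0.03] rows>= 4.6 t 18.4833
```

View pics/w10.png

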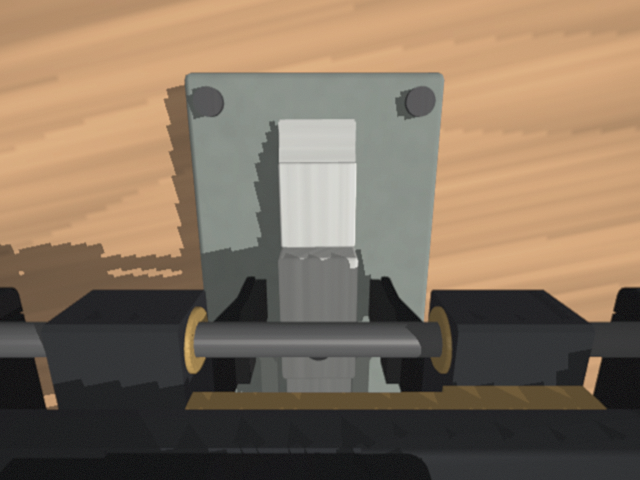

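Call:
drive_tool(targets=[0, 0, -1, 0, 0, 0, 0.1, 0, -3.5, 0, 0, 0, 0.3, 0, -7, 0, 0, 0, 0.4, 0, -11, 0, 0, 0, 0.4, 0, -15, 0, 0, 0, 0.4, 0, -18, 0, 0, 0, 0.4, 0, -19.3, 0, 0, 0, 0.4, 0, -19.3, 0, 0, 0, 0.4, 0, -19.3, 0, 0, 0], grip=-1)

```text
time: 19.23
position: [0.5443, -0.0139, 0.2208]
tool_rot: [0.104, 0.995, 0.001, 0.0]
ft_force: [0.4, -0.4, 0.1]
grip_width: 0.0864
```

Run:
```python
from h import *
st('w11');shot('side','s11')
im=cv2.imread('pics/s11.png');cv2.imwrite('pics/s11z.png',cv2.resize(im[180:310,270:440],(784,600),interpolation=cv2.INTER_CUBIC))
im=cv2.imread('pics/w11.png');cv2.imwrite('pics/w11z.png',cv2.resize(im[90:340,200:410],(504,600),interpolation=cv2.INTER_CUBIC))
mv([.648,-.0375,.15],168)
```

```text
t 19.2333 pos [ 0.5443 -0.0139  0.2208] fix -0.0243 0.0006 yaw 168.03 zax [ 0.001   0.0011 -1.    ] F [ 0.4  -0.45  0.08] M [-0.028  0.005 -0.076] w 0.0864 q [-2.320e-01  4.210e-01  1.638e+00  1.000e-03  1.082e+00 -1.594e+00]
cm [-10.8   -0.16   6.81] deg [ 0.08 -0.25  0.02] rows>= 3.1 t 19.3333
```

View pics/w11z.png

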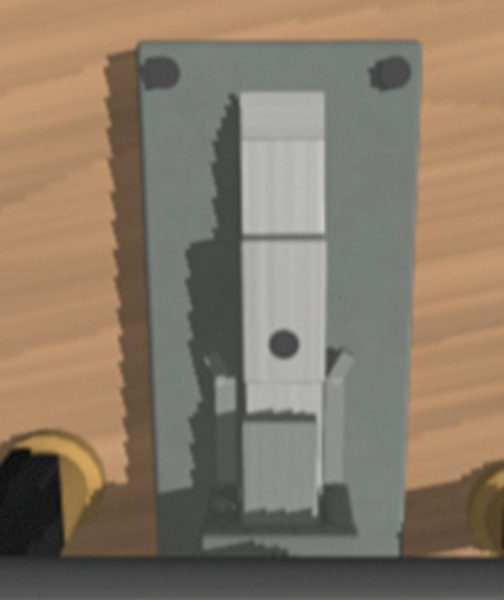

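View pics/s11z.png

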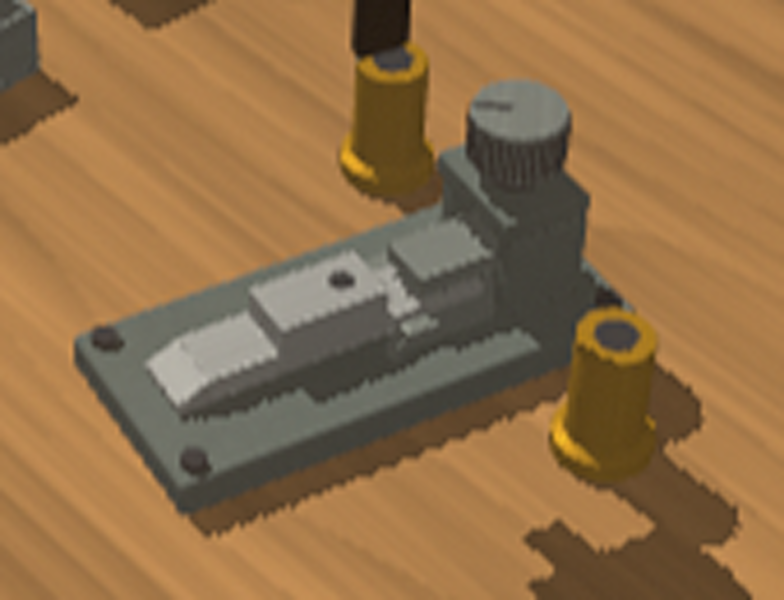

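Call:
drive_tool(targets=[-2, 0, 0, 0, 0, 0, -5, 0, 0, 0, 0, 0, -8.5, 0, 0, 0, 0, 0, -12, 0, 0, 0, 0, 0, -15, 0, 0, 0, 0, 0, -16.5, 0, 0, 0, 0, 0, -17, 0, 0, 0, 0, 0, -17, 0, 0, 0, 0, 0, -17, 0, 0, 0, 0, 0])

```text
time: 20.08
position: [0.7088, -0.0487, 0.2174]
tool_rot: [0.104, 0.995, 0.001, -0.003]
ft_force: [0.3, 0.2, 0.7]
grip_width: 0.0873
```

Run:
```python
from h import *
st('w12')
po=np.load('pics/w11pose.npz');F=np.array([.568,-.0196]);y=np.radians(-12);t=np.array([np.cos(y),np.sin(y)]);n=np.array([-t[1],t[0]])
for a,b,z in [(280,42,.02),(282,92,.026),(283,237,.048),(283,381,.048),(240,200,.034),(325,200,.034),(142,200,.02),(415,200,.02)]:
    w=wray(po,200+(a+.5)/2.4-.5,90+(b+.5)/2.4-.5,z)[:2];print(((w-F)@t).round(4),((w-F)@n).round(4))
```

```text
t 20.0833 pos [ 0.7088 -0.0487  0.2174] fix 0.1438 0.0008 yaw 168.03 zax [-0.0058  0.0026 -1.    ] F [0.29 0.15 0.72] M [-0.041 -0.052  0.01 ] w 0.0873 q [-2.260e-01  6.550e-01  1.194e+00  1.000e-03  1.298e+00 -1.588e+00]
-0.1197 0.0005
-0.1015 0.0012
-0.05 0.0015
0.006 0.0015
-0.062 -0.0148
-0.062 0.0176
-0.0604 -0.0543
-0.0603 0.054
```

View pics/w12.png

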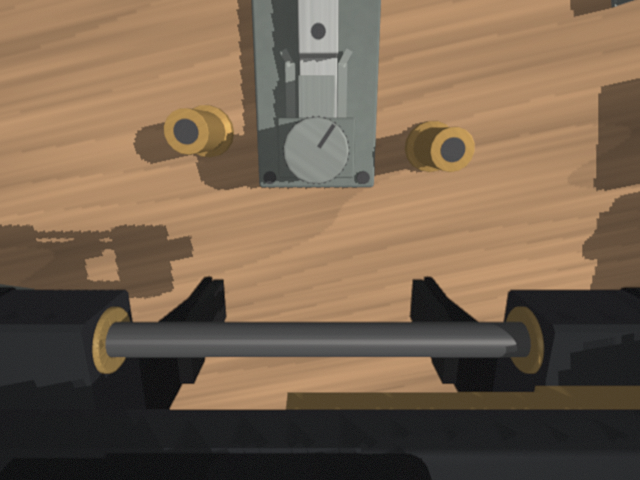

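```bash
cat >> h.py <<'E'
def knob(tag,u0,v0,r0):
    im=cv2.imread('pics/'+tag+'.png');po=np.load('pics/'+tag+'pose.npz')
    F=np.array([.568,-.0196]);y=np.radians(-12);t=np.array([np.cos(y),np.sin(y)]);n=np.array([-t[1],t[0]])
    a=int(max(v0-r0-8,0));b=int(u0-r0-8);k=im[a:int(v0+r0+8),b:int(u0+r0+8)]
    s=8;cv2.imwrite('pics/'+tag+'k.png',cv2.resize(k,None,fx=s,fy=s,interpolation=cv2.INTER_CUBIC))
    return b,a,s,po,F,t,n
E
python3 - <<'E'
from h import *
print(knob('w12',316.5,150,32)[:3])
E
```

```text
(276, 110, 8)
```

View pics/w12k.png

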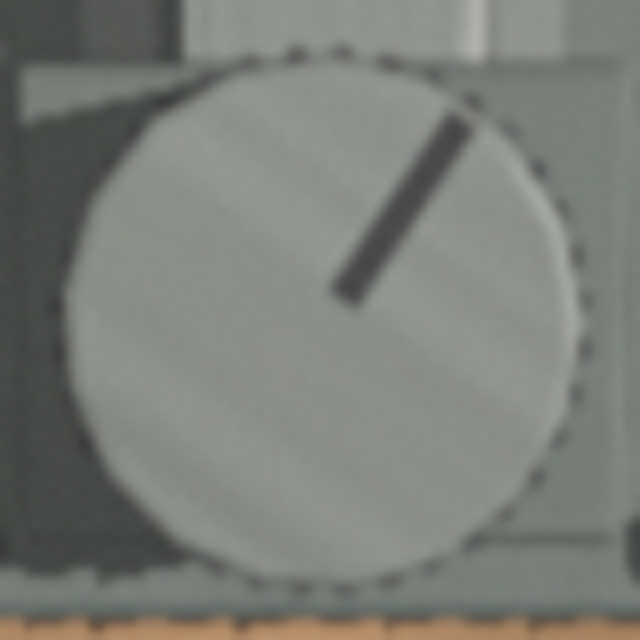

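Run:
```python
from h import *
b,a,s,po,F,t,n=knob('w12',316.5,150,32)
W=lambda x,y,z=.116: wray(po,b+(x+.5)/s-.5,a+(y+.5)/s-.5,z)
c=W(323,322);print('knob',c,'fix',(c[:2]-F)@t,(c[:2]-F)@n)
print('diam',np.linalg.norm(W(68,322)-W(578,322)),np.linalg.norm(W(323,62)-W(323,582)))
m=W(458,122)-W(347,293);print('mark world deg',np.degrees(np.arctan2(m[1],m[0])),'rel -x_fix (cw+)', )
for u,v in [(262,186),(372,186)]:
    w=wray(po,u,v,.02);print(((w[:2]-F)@t).round(4),((w[:2]-F)@n).round(4))
d=np.load('pics/w12.npy')
for u,v in [(300,150),(330,165),(318,90),(312,85),(320,45),(365,160)]: print((u,v),wpt(po,u,v,d[v,u]).round(4))
```

```text
knob [ 0.64639822 -0.03594326  0.116     ] fix 0.08008298621467151 0.0003137877298350425
diam 0.043390864648329565 0.043160457656809266
mark world deg 134.30375476341578 rel -x_fix (cw+)
0.1182 -0.0513
0.1183 0.0535
(300, 150) [ 0.6443 -0.0466  0.1155]
(330, 165) [ 0.6584 -0.0286  0.1162]
(318, 90) [ 0.6031 -0.025   0.0484]
(312, 85) [ 0.5981 -0.029   0.0467]
(320, 45) [ 0.5706 -0.0165  0.0486]
(365, 160) [0.6696 0.006  0.0188]
```

Run:
```python
from h import *
mv([.647,-.0362,.14],168)
```

```text
cm [ 6.25 -0.07  7.85] deg [ 0.08 -0.31  0.04] rows>= 2.4 t 20.1333
```

Call:
drive_tool(targets=[2, 0, 0.5, 0, 0, 0, 4, 0, 2, 0, -0.1, 0, 5.5, -0.1, 4, 0, -0.2, 0, 6.2, -0.1, 6, 0, -0.2, 0, 6.2, -0.1, 7.8, 0, -0.3, 0, 6.2, -0.1, 7.8, 0, -0.3, 0, 6.2, -0.1, 7.8, 0, -0.3, 0])

```text
time: 20.72
position: [0.6481, -0.0367, 0.1413]
tool_rot: [0.104, 0.995, 0.001, 0.001]
ft_force: [0.5, 0.1, 0.1]
grip_width: 0.0869
```

Run:
```python
from h import *
mv([.647,-.0362,.087],168)
```

```text
cm [0.12 0.02 5.43] deg [0.07 0.06 0.04] rows>= 1.3 t 20.7167
```

Call:
drive_tool(targets=[0.1, 0, 1.5, 0, 0.1, 0, 0.1, 0, 3.5, 0, 0.1, 0, 0.2, 0, 5, 0, 0.1, 0, 0.2, 0, 5.4, 0, 0.2, 0, 0.2, 0, 5.4, 0, 0.2, 0, 0.2, 0, 5.4, 0, 0.2, 0])

```text
time: 21.22
position: [0.649, -0.037, 0.089]
tool_rot: [0.104, 0.995, 0.0, 0.001]
ft_force: [0.0, -0.3, -0.2]
grip_width: 0.087
```

Run:
```python
from h import *
mv([.647,-.0362,.087],168)
st('w13')
```

```text
cm [0.21 0.04 0.2 ] deg [0.07 0.16 0.03] rows>= 0.1 t 21.2167
t 21.2167 pos [ 0.649 -0.037  0.089] fix 0.0828 -0.0002 yaw 168.03 zax [ 3.e-03  6.e-04 -1.e+00] F [ 0.03 -0.27 -0.23] M [-0.028  0.056 -0.003] w 0.087 q [-0.229  0.721  1.473  0.002  0.945 -1.592]
```

View pics/w13.png

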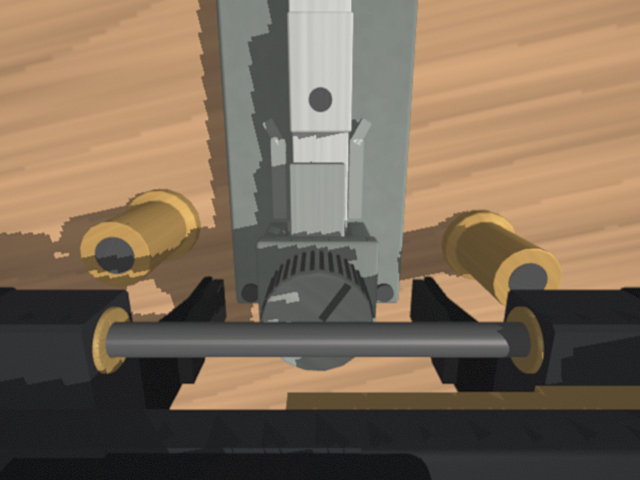

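Call:
drive_tool(targets=[0.2, 0, 0.2, 0, 0.2, 0, 0.2, 0, 0.2, 0, 0.2, 0, 0.2, 0, 0.2, 0, 0.2, 0])

```text
time: 21.52
position: [0.6462, -0.0364, 0.0863]
tool_rot: [0.104, 0.995, 0.001, -0.001]
ft_force: [-0.2, 0.4, 0.2]
grip_width: 0.0874
```

Call:
drive_tool(targets=[0, 0, 0, 0, 0, 0, 0, 0, 0, 0, 0, 0, 0, 0, 0, 0, 0, 0, 0, 0, 0, 0, 0, 0, 0, 0, 0, 0, 0, 0, 0, 0, 0, 0, 0, 0, 0, 0, 0, 0, 0, 0, 0, 0, 0, 0, 0, 0, 0, 0, 0, 0, 0, 0], grip=1, squeeze=55)

```text
time: 22.27
position: [0.6459, -0.0366, 0.0856]
tool_rot: [0.104, 0.995, 0.001, -0.002]
ft_force: [-0.3, 0.2, 1.2]
grip_width: 0.044
```

Run:
```python
from h import *
st('w14')
```

```text
t 22.2667 pos [ 0.6459 -0.0366  0.0856] fix 0.0797 -0.0004 yaw 168.04 zax [-0.003   0.0015 -1.    ] F [-0.33  0.18  1.16] M [-0.13   0.077  0.131] w 0.044 q [-2.290e-01  7.240e-01  1.478e+00  1.000e-03  9.420e-01 -1.592e+00]
```

Call:
drive_tool(targets=[0, 0, 0, 0, 0, 2, 0, 0, 0, 0, 0, 6, 0, 0, 0, 0, 0, 11, 0, 0, 0, 0, 0, 16, 0, 0, 0, 0, 0, 21, 0, 0, 0, 0, 0, 26, 0, 0, 0, 0, 0, 31, 0, 0, 0, 0, 0, 36, 0, 0, 0, 0, 0, 41, 0, 0, 0, 0, 0, 46, 0, 0, 0, 0, 0, 50, 0, 0, 0, 0, 0, 50])

```text
time: 23.32
position: [0.6468, -0.0354, 0.0856]
tool_rot: [0.516, 0.857, 0.001, -0.001]
ft_force: [3.4, 1.9, -1.2]
grip_width: 0.0443
```

Run:
```python
from h import *
st('w15');shot('side','s15');shot('top','t15')
im=cv2.imread('pics/s15.png');cv2.imwrite('pics/s15z.png',cv2.resize(im[150:310,270:440],(637,600),interpolation=cv2.INTER_CUBIC))
```

```text
t 23.3167 pos [ 0.6468 -0.0354  0.0856] fix 0.0804 0.0009 yaw 117.92 zax [-7.0e-04  3.3e-03 -1.0e+00] F [ 3.43  1.86 -1.21] M [ 0.447 -0.416 -0.214] w 0.0443 q [-0.228  0.725  1.478  0.004  0.941 -0.718]
```

View pics/w15.png

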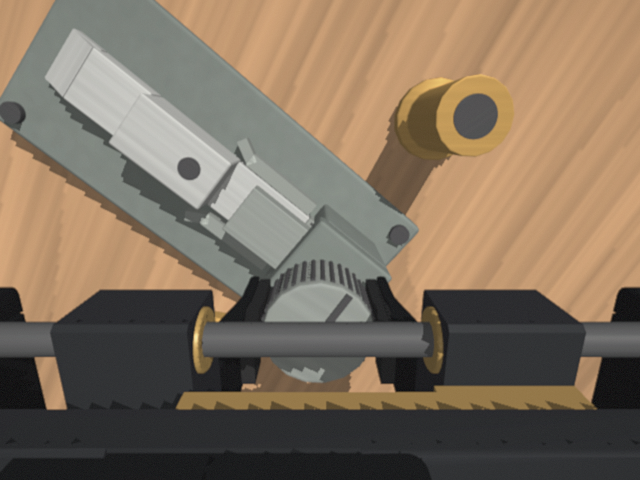

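View pics/s15z.png

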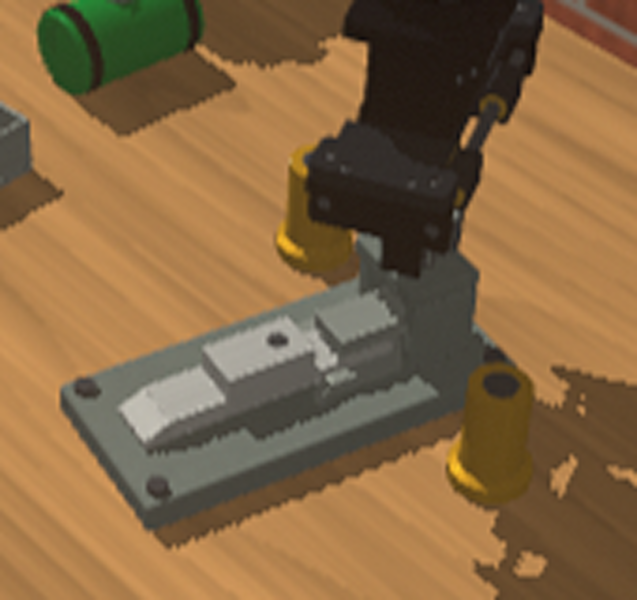

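Call:
drive_tool(targets=[0, 0, 0, 0, 0, 2, 0, 0, 0, 0, 0, 6, 0, 0, 0, 0, 0, 11, 0, 0, 0, 0, 0, 16, 0, 0, 0, 0, 0, 21, 0, 0, 0, 0, 0, 26, 0, 0, 0, 0, 0, 31, 0, 0, 0, 0, 0, 36, 0, 0, 0, 0, 0, 41, 0, 0, 0, 0, 0, 46, 0, 0, 0, 0, 0, 50, 0, 0, 0, 0, 0, 50])

```text
time: 24.47
position: [0.6484, -0.0354, 0.0856]
tool_rot: [0.829, 0.559, 0.002, -0.001]
ft_force: [6.4, 5.3, -5.5]
grip_width: 0.0436
```

Run:
```python
from h import *
st('w16')
```

```text
t 24.4667 pos [ 0.6484 -0.0354  0.0856] fix 0.0819 0.0013 yaw 67.95 zax [ 0.0027  0.003  -1.    ] F [ 6.44  5.32 -5.51] M [ 0.693 -1.042 -0.248] w 0.0436 q [-0.228  0.725  1.476  0.004  0.938  0.154]
```

View pics/w16.png

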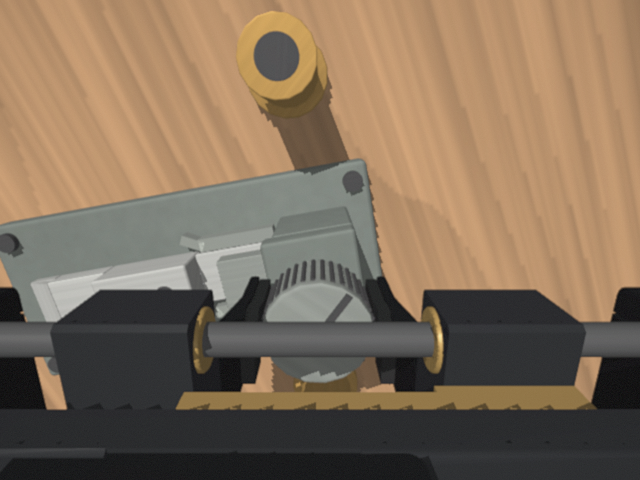

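Call:
drive_tool(targets=[0, 0, 0, 0, 0, 2, 0, 0, 0, 0, 0, 6, 0, 0, 0, 0, 0, 11, 0, 0, 0, 0, 0, 16, 0, 0, 0, 0, 0, 21, 0, 0, 0, 0, 0, 25, 0, 0, 0, 0, 0, 28, 0, 0, 0, 0, 0, 30, 0, 0, 0, 0, 0, 30, 0, 0, 0, 0, 0, 30])

```text
time: 25.35
position: [0.6491, -0.036, 0.0856]
tool_rot: [0.945, 0.326, 0.002, -0.0]
ft_force: [7.6, 4.1, -5.4]
grip_width: 0.0438
```

Run:
```python
from h import *
st('w17')
```

```text
t 25.35 pos [ 0.6491 -0.036   0.0856] fix 0.0828 0.0009 yaw 38.07 zax [ 0.0043  0.0021 -1.    ] F [ 7.6   4.14 -5.38] M [ 0.502 -1.208 -0.038] w 0.0438 q [-0.228  0.725  1.476  0.004  0.937  0.676]
```

Call:
drive_tool(targets=[0, 0, 0, 0, 0, 1, 0, 0, 0, 0, 0, 3, 0, 0, 0, 0, 0, 5, 0, 0, 0, 0, 0, 6, 0, 0, 0, 0, 0, 6])

```text
time: 25.82
position: [0.6493, -0.0362, 0.0856]
tool_rot: [0.961, 0.276, 0.002, -0.0]
ft_force: [8.0, 3.3, -5.4]
grip_width: 0.044
```

Run:
```python
from h import *
st('w18')
```

```text
t 25.8167 pos [ 0.6493 -0.0362  0.0856] fix 0.0829 0.0007 yaw 32.1 zax [ 0.0046  0.0017 -1.    ] F [ 7.99  3.3  -5.42] M [ 0.49  -1.145  0.119] w 0.044 q [-0.228  0.726  1.476  0.003  0.936  0.78 ]
```

Call:
drive_tool(targets=[0, 0, 0, 0, 0, 1, 0, 0, 0, 0, 0, 3, 0, 0, 0, 0, 0, 5, 0, 0, 0, 0, 0, 6, 0, 0, 0, 0, 0, 6])

```text
time: 26.28
position: [0.6494, -0.0363, 0.0856]
tool_rot: [0.974, 0.226, 0.002, -0.0]
ft_force: [8.2, 2.7, -6.6]
grip_width: 0.0438
```

Run:
```python
from h import *
st('w19');print(robot.get_obs()['joint_torque'].round(3));shot('side','s19')
im=cv2.imread('pics/s19.png');cv2.imwrite('pics/s19z.png',cv2.resize(im[190:310,280:420],(700,600),interpolation=cv2.INTER_CUBIC))
```

```text
t 26.2833 pos [ 0.6494 -0.0363  0.0856] fix 0.0831 0.0006 yaw 26.12 zax [ 0.0047  0.0013 -1.    ] F [ 8.21  2.69 -6.6 ] M [ 0.373 -1.241  0.197] w 0.0438 q [-0.228  0.726  1.475  0.003  0.936  0.885]
[ -2.479 -51.327 -11.167  -0.941   2.006   0.192]
```

View pics/s19z.png

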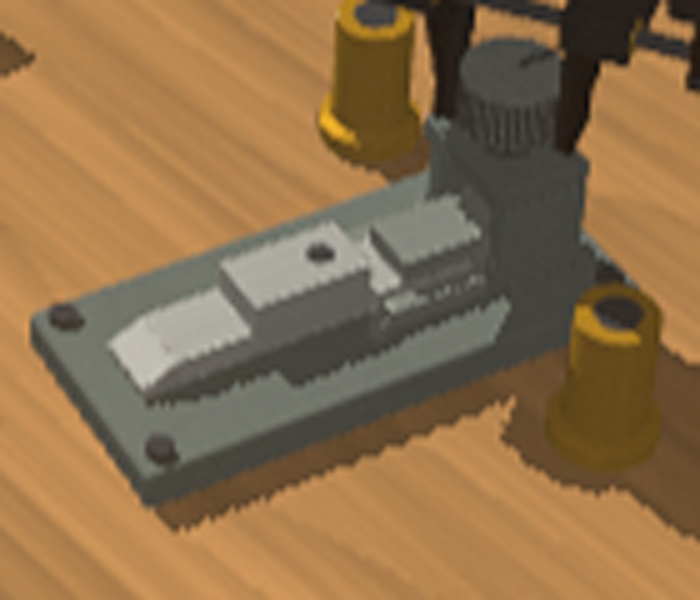

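View pics/w19.png

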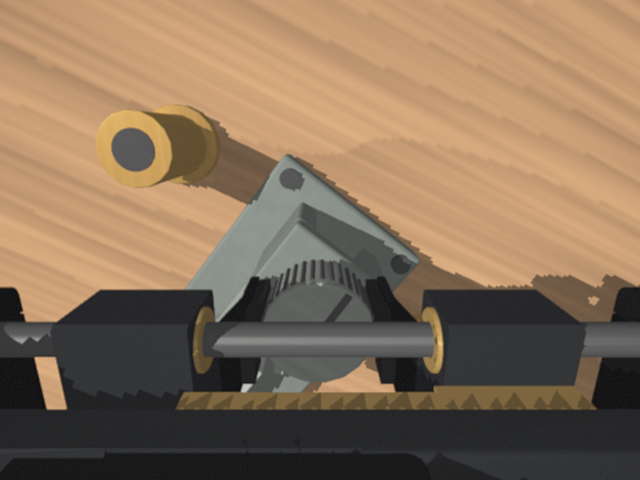

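Run:
```python
from h import *
for tag in ['s11','s15','s19']:
    d=np.load(f'pics/{tag}.npy')
    def z(us,vs): return np.mean([pt('side',u,v,d[v,u])[2] for u in us for v in vs]).round(5)
    print(tag,'bar',z(range(362,370),range(234,238)),'lug',z(range(330,338),range(244,247)),'knob',z(range(376,384),range(204,208)))
    print([pt('side',365,v,d[v,365]).round(4).tolist() for v in (230,236,242)])
```

```text
s11 bar 0.04663 lug 0.04683 knob 0.11439
[[0.6153, -0.0246, 0.0487], [0.6036, -0.037, 0.0468], [0.6023, -0.0396, 0.0322]]
s15 bar 0.04476 lug 0.04721 knob 0.18233
[[0.6166, -0.0233, 0.047], [0.6065, -0.0342, 0.0431], [0.5972, -0.0444, 0.0386]]
s19 bar 0.04037 lug 0.04698 knob 0.11502
[[0.6224, -0.0178, 0.0401], [0.6089, -0.032, 0.0403], [0.5983, -0.0433, 0.0371]]
```

Call:
drive_tool(targets=[0, 0, 0, 0, 0, 1, 0, 0, 0, 0, 0, 3, 0, 0, 0, 0, 0, 5, 0, 0, 0, 0, 0, 5, 0, 0, 0, 0, 0, 5])

```text
time: 26.8
position: [0.6494, -0.0364, 0.0856]
tool_rot: [0.983, 0.184, 0.002, -0.0]
ft_force: [8.3, 2.4, -6.9]
grip_width: 0.0437
```

Run:
```python
from h import *
st('w20');print(robot.get_obs()['joint_torque'].round(3))
```

```text
t 26.8 pos [ 0.6494 -0.0364  0.0856] fix 0.0831 0.0005 yaw 21.15 zax [ 0.0048  0.0011 -1.    ] F [ 8.33  2.37 -6.87] M [ 0.432 -1.267  0.196] w 0.0437 q [-0.229  0.726  1.475  0.003  0.936  0.971]
[ -2.358 -51.383 -11.123  -0.858   2.044   0.202]
```

Call:
drive_tool(targets=[0, 0, 0, 0, 0, 1, 0, 0, 0, 0, 0, 3, 0, 0, 0, 0, 0, 4, 0, 0, 0, 0, 0, 4, 0, 0, 0, 0, 0, 4])

```text
time: 27.27
position: [0.6494, -0.0366, 0.0856]
tool_rot: [0.989, 0.15, 0.002, 0.0]
ft_force: [7.9, 1.9, -6.0]
grip_width: 0.0442
```

Run:
```python
from h import *
st('w21');print(robot.get_obs()['joint_torque'].round(3)); shot('side','s21')
for tag in ['s19','s21']:
    d=np.load(f'pics/{tag}.npy')
    def z(us,vs): return np.mean([pt('side',u,v,d[v,u])[2] for u in us for v in vs]).round(5)
    print(tag,'bar',z(range(362,370),range(234,238)),'lug',z(range(330,338),range(244,247)))
```

```text
t 27.2667 pos [ 0.6494 -0.0366  0.0856] fix 0.0832 0.0003 yaw 17.21 zax [ 4.9e-03  7.0e-04 -1.0e+00] F [ 7.89  1.89 -6.01] M [ 0.319 -1.239  0.443] w 0.0442 q [-0.229  0.726  1.475  0.002  0.936  1.041]
[ -2.435 -51.441 -11.077  -0.701   2.069   0.41 ]
s19 bar 0.04037 lug 0.04698
s21 bar 0.04043 lug 0.04698
```

Call:
drive_tool(targets=[0, 0, 0, 0, 0, 1, 0, 0, 0, 0, 0, 2, 0, 0, 0, 0, 0, 4, 0, 0, 0, 0, 0, 4, 0, 0, 0, 0, 0, 4])

```text
time: 27.78
position: [0.6495, -0.0367, 0.0856]
tool_rot: [0.993, 0.115, 0.002, 0.0]
ft_force: [8.3, 2.5, -6.7]
grip_width: 0.0434
```

Run:
```python
from h import *
st('w22');print(robot.get_obs()['joint_torque'].round(3)); shot('side','s22')
im=cv2.imread('pics/s22.png');cv2.imwrite('pics/s22z.png',cv2.resize(im[190:310,280:420],(700,600),interpolation=cv2.INTER_CUBIC))
```

```text
t 27.7833 pos [ 0.6495 -0.0367  0.0856] fix 0.0832 0.0002 yaw 13.21 zax [ 4.9e-03  5.0e-04 -1.0e+00] F [ 8.33  2.52 -6.66] M [ 0.242 -1.236  0.417] w 0.0434 q [-0.229  0.726  1.475  0.002  0.936  1.11 ]
[ -2.264 -51.476 -11.049  -0.63    2.089   0.417]
```

View pics/w22.png

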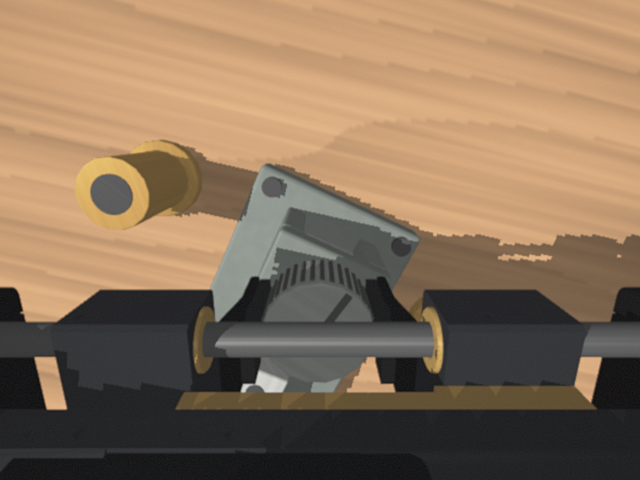

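View pics/s22z.png

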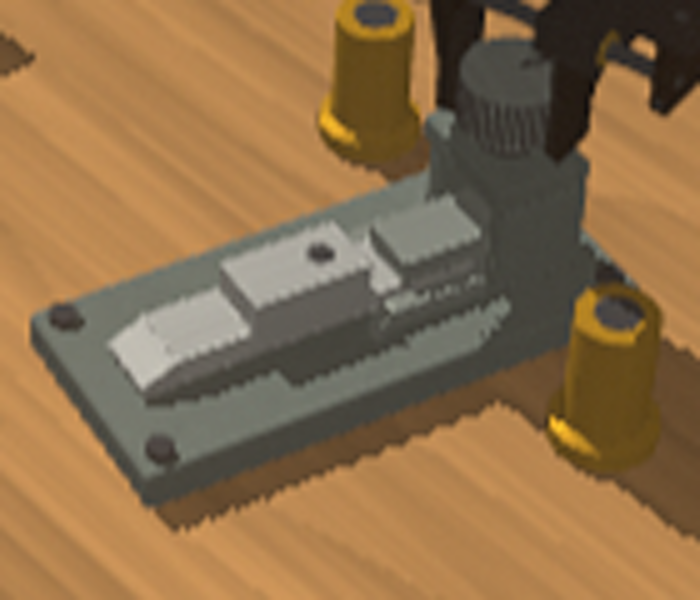

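Call:
drive_tool(targets=[0, 0, 0, 0, 0, 0, 0, 0, 0, 0, 0, 0, 0, 0, 0, 0, 0, 0, 0, 0, 0, 0, 0, 0, 0, 0, 0, 0, 0, 0, 0, 0, 0, 0, 0, 0, 0, 0, 0, 0, 0, 0, 0, 0, 0, 0, 0, 0], grip=-1)

```text
time: 28.55
position: [0.6458, -0.0364, 0.0857]
tool_rot: [0.994, 0.113, -0.001, -0.001]
ft_force: [-0.9, -0.1, -0.2]
grip_width: 0.0848
```

Call:
drive_tool(targets=[0, 0, -1.5, 0, 0, 0, 0, 0, -4, 0, 0, 0, 0, 0, -8, 0, 0, 0, 0, 0, -11, 0, 0, 0, 0, 0, -13, 0, 0, 0, 0, 0, -13, 0, 0, 0])

```text
time: 29.05
position: [0.6497, -0.0373, 0.2216]
tool_rot: [0.994, 0.114, 0.004, 0.001]
ft_force: [1.3, -0.4, 1.2]
grip_width: 0.0868
```

Run:
```python
from h import *
st('w23'); shot('side','s23')
mv([.50,.10,.25],13.2)
```

```text
t 29.05 pos [ 0.6497 -0.0373  0.2216] fix 0.0835 -0.0003 yaw 13.04 zax [ 8.4e-03 -7.0e-04 -1.0e+00] F [ 1.28 -0.45  1.24] M [-0.11   0.129 -0.032] w 0.0868 q [-2.290e-01  5.600e-01  1.372e+00  1.000e-03  1.201e+00  1.113e+00]
cm [-11.19 -16.62  -3.32] deg [-0.1   0.05 -0.17] rows>= 4.9 t 29.15
```

View pics/w23.png

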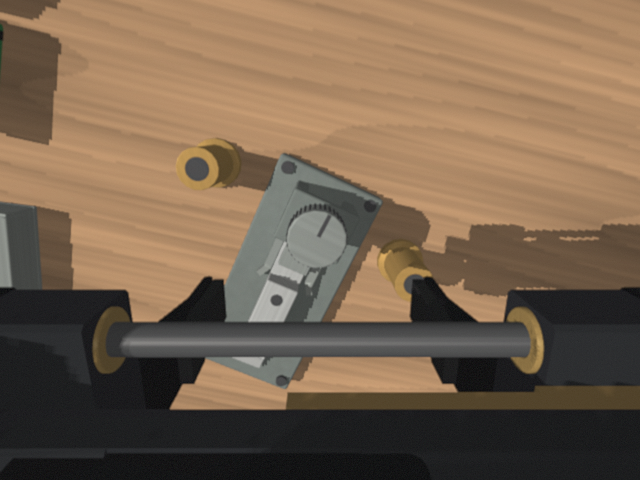

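View pics/s23.png

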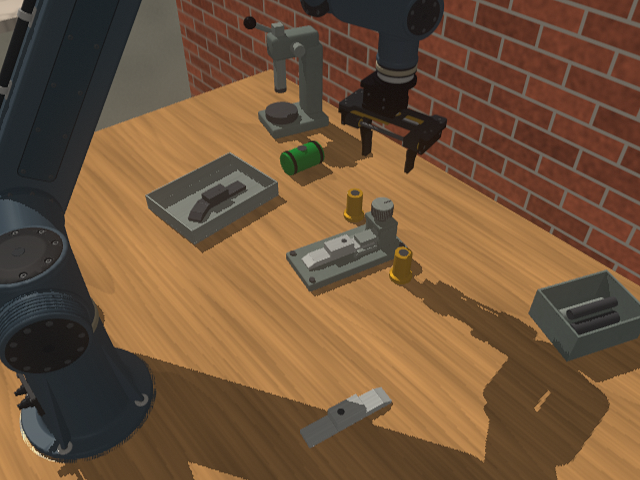

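Now the mark angle after release, to see any spring-back.

Run:
```python
from h import *
print(knob('w23',316,236,30)[:3])
```

```text
(278, 198, 8)
```

View pics/w23k.png

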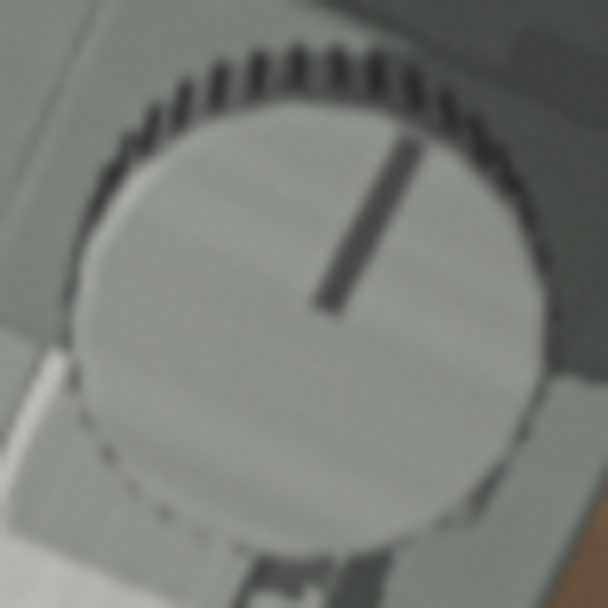

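Run:
```python
from h import *
b,a,s,po,F,t,n=knob('w23',316,236,30)
W=lambda x,y,z=.116: wray(po,b+(x+.5)/s-.5,a+(y+.5)/s-.5,z)
m=W(411,138)-W(328,305);an=np.degrees(np.arctan2(m[1],m[0]));print('mark',an,'turned cw from start',(134.3-an)%360,np.radians((134.3-an)%360),'abs if 0=-x',np.radians((168-an)%360))
for tag in ['s19','s22','s23']:
    d=np.load(f'pics/{tag}.npy')
    def z(us,vs): return np.mean([pt('side',u,v,d[v,u])[2] for u in us for v in vs]).round(5)
    print(tag,'bar',z(range(362,370),range(234,238)),'lug',z(range(330,338),range(244,247)))
```

```text
mark -12.580138350608957 turned cw from start 146.88013835060897 2.5635420200029198 abs if 0=-x 3.1517179779250086
s19 bar 0.04037 lug 0.04698
s22 bar 0.04052 lug 0.04685
s23 bar 0.04015 lug 0.08043
```

Call:
drive_tool(targets=[-1, -1.5, -2, 0, 0, 0, -3, -5, -4, 0, 0, 0, -6, -8.5, -5, 0, 0, 0, -9, -12, -5, 0, 0, 0, -11, -15, -5, 0, 0, 0, -13, -17, -5, 0, 0, 0, -13, -17, -5, 0, 0, 0, -13, -17, -5, 0, 0, 0])

```text
time: 29.82
position: [0.4787, 0.1007, 0.2649]
tool_rot: [0.993, 0.115, -0.003, -0.001]
ft_force: [1.0, 0.8, 0.4]
grip_width: 0.0871
```

Run:
```python
from h import *
st('w24'); shot('side','s24');shot('top','t24')
d=np.load('pics/s24.npy')
z=lambda us,vs: np.mean([pt('side',u,v,d[v,u])[2] for u in us for v in vs]).round(5)
print('bar',z(range(362,370),range(234,238)),'lug',z(range(330,338),range(244,247)))
im=cv2.imread('pics/t24.png');cv2.imwrite('pics/t24z.png',cv2.resize(im[140:340,130:400],(790,585),interpolation=cv2.INTER_CUBIC))
im=cv2.imread('pics/s24.png');cv2.imwrite('pics/s24z.png',cv2.resize(im[190:310,280:420],(700,600),interpolation=cv2.INTER_CUBIC))
```

```text
t 29.8167 pos [0.4787 0.1007 0.2649] fix -0.1124 0.0991 yaw 13.18 zax [-0.007   0.0018 -1.    ] F [0.98 0.77 0.44] M [-0.064  0.1   -0.02 ] w 0.0871 q [-0.023  0.293  1.707  0.002  1.148  1.317]
bar 0.04051 lug 0.04724
```

View pics/s24z.png

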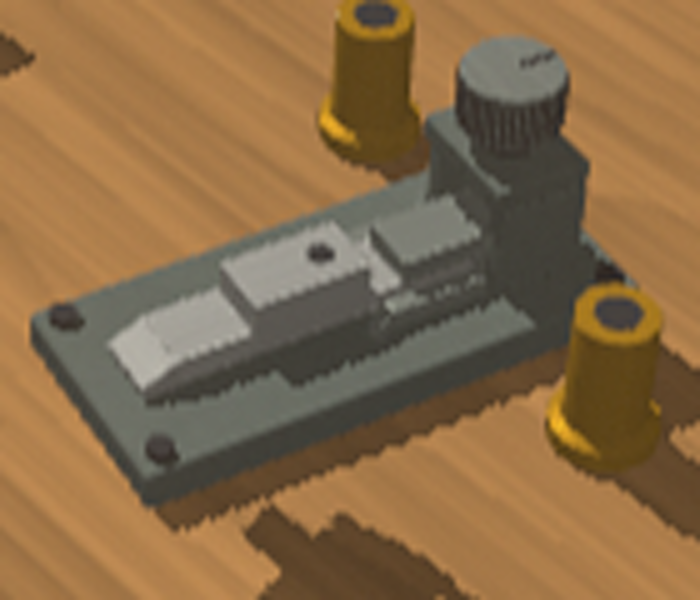

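View pics/t24z.png

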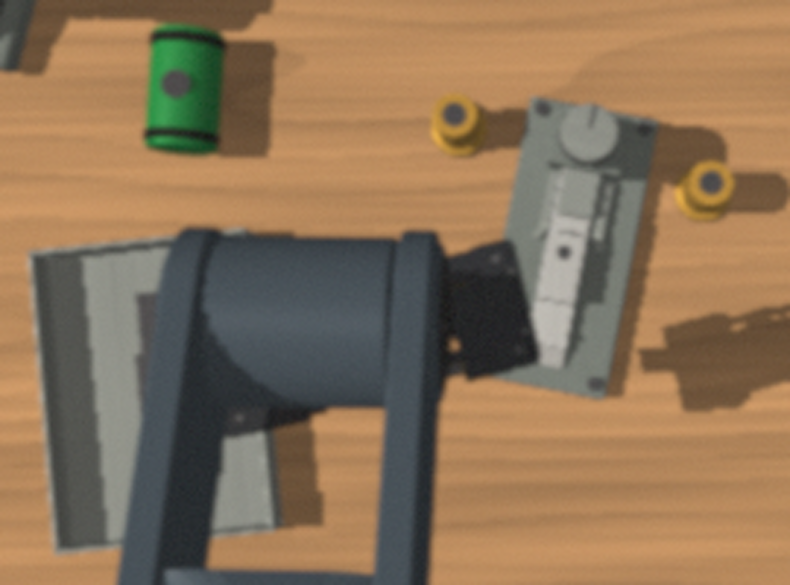

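```bash
python3 -c "
from h import *
print(robot.hand_in())"
```

```text
the job is handed in; nothing more can be done
None
```

The job is handed in at about 30 s of the 72 s allowed. The bent tongue lies in the scrap tray. The fresh straight tongue, the one farthest from the base, lies clamped in the fixture. The hand-in gave no verdict.

- **Fresh tongue:** I slid it in until the wrist force showed about 5 N against the stop, then let go. The wrist view puts its nose tip 1.5 mm from nominal and its middle about 1 mm off the fixture's axis.
- **Thumbscrew:** I turned it 155° clockwise without slip, to about 3.29 rad, and stopped. After I let go, the mark showed it had sprung back about 8°, to about 3.15 rad. That is close to the 3.17 stated and above the 3.03 required.
    - The 3.15 figure assumes the mark points to the fixture's -x at 0 rad, and the spring-back fits that.
    - The starting angle was about 0.59 rad by the mark and about 0.74 rad by the bar height.
    - The bar stopped dropping once it reached the tail.
- **Left alone:** The last pictures show the brass bushes and mallet head where they were, and the open gripper clear of everything.

Some checks disagreed or were weak:
- **Torque reading:** the moment about the screw axis was biased by up to 8 N of side force from the grip. The rise in resistance showed only as a trend to about 0.42 N m, against the 0.66 I expected.
- **Tool position:** the measured position moved 2 to 4 mm between poses, and I corrected for that as I went.
- **Two-view height:** the fresh tongue's pin hole came out at 36 mm by two views. Depth gave 28 mm, which matches the stated lug height, so I used that.

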